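# Stack and lock the caddy on the bail-arm tote

### The arm

A 6-joint arm with a two-finger parallel gripper is mounted at the origin on the work surface. World frame = base frame: x ahead of the robot, y to its left, z up, the work surface at z = 0. Lengths are in mm, angles in rad, forces in N, time in s.
With the tool pointing down it reaches from about 275 to 750 mm from the base axis. Payload 10.2 kg.
Tool frame: the origin (TCP) lies midway between the tips of the shut fingers; the grasp point (between the pads) lies 19 mm behind it; z points along the fingers, y is the direction in which the jaws open and shut (so a half turn about z gives the same grasp; the last joint's range is limited). The gripper opens to 85 mm and grips with 20 to 120 N. Pads are 22 mm wide; open, the fingers measure 114 mm over their backs; the gripper's body (76 mm by 85 mm) begins 54 mm behind the grasp point. The pads swing forward as they close: fully open they stand 13 mm farther back than shut.
Start: joints at [1.089, 0.313, 1.498, -0, 1.331, -0.223], TCP at [134.371, 507.519, 203.594] pointing down, gripper open.
Joint ranges: [-2.94, 2.94], [-0.97, 2.17], [0.19, 2.56], [-1.23, 4.37], [0.02, 3.11], [-2.88, 2.88]. Speed limits (rad/s): [2.39, 2.39, 3.01, 3.14, 3.14, 3.14].

### API

Orientations are given as [roll, pitch, yaw] about the fixed x, y, z axes, in that order (R = Rz(yaw) Ry(pitch) Rx(roll)).
In Python, from bench import sensors, vision, job gives the robot as it stands.
- The arm moves only by the tool play_rows, never from a script. Its argument "increments" is a list that holds one entry, the list of rows, each a list of 5 numbers: the shift along the tool's x, y, z in units of 10 cm (1.0 is 10 cm), then the turn about the tool's z in units of 360 degrees (1.0 is 360 degrees), then the closure, from -1 (fully open) to 1 (shut), so that 0 is half open. In form: [[[dx, dy, dz, yaw, jaw], ...]]. A call has 1 to 12 rows; each row is the pose to reach, as a shift and turn from the pose commanded when the call began, along the tool's axes at that moment, turning the shorter way round; what a row does not reach only later rows make up. A row lasts 1/10 s, in which the tool goes at most 50 mm and 8.59 degrees, less where a joint would pass 70% of its speed; a pose out of reach is approached as far as the arm can. A call with a number of a shift or a turn outside -1 to 1 is refused whole. A call with a gripper value outside its range is refused whole. The fingers move at their own pace and stop on an object; "squeeze" is the grip in N (left out, the last holds). Time passes only in rows, so rows that repeat a pose let the fingers close. It gives the time, the measured TCP pose, the force and the opening at its end, in the units of the state.
- sensors.get_obs(): the state, without advancing time (a new reading comes with each control period).
- vision.capture(name): name is "scene" or "top"; returns the picture (384x512x3 uint8, red, green, blue); there is no depth.
- vision.camera_model(name): a dict with "mtx" (3x3 intrinsics, pixels), "world_from_camera" (4x4, takes a point from camera to world coordinates). Camera axes: x right, y up, looking along -z (the intrinsics and any distortion apply to the point x, -y, -z); pixel columns grow to the right and rows downward; lengths in mm; the calibration is good to about 2 mm. A picture is of the moment at which its call begins. camera_model takes no time and is no camera call.
- job.sign_off(): hands the job in, once; it reports no verdict.
Trained networks look in the newest picture that a camera, given by its name, has taken for a name from the list of things; names that differ only in an ending like _2 or _b are one class to them, and where a whole thing is asked for, a point or a joint stands for the part that bears it (a point fixed in the world has none). Each returns a list of dicts, best first, with "p" (0 to 1); they miss things now and then, are a little off and sometimes report something else, mostly with a low value. They report only what shows in the picture. A call takes as long as a camera call.
- vision.search_frame(camera, query): "bbox" ([left, top, right, bottom] in pixels, round what is visible of it).
- vision.masks_of(camera, query): "mask" (384x512 bool, what is visible of it) and "bbox" ([left, top, right, bottom] in pixels, round what is visible of it).
The state is a dict: "clock": time; "joint_positions": joint angles; "qvel": joint speeds; "effort": joint torques, N m; "eef_pos": TCP position; "tool_rot": TCP orientation; "force": force on the tool from outside, world axes, zero at the start; "wrist_torque": the same for the moment, N m; "finger_gap": finger opening in mm.
Only numpy, scipy, OpenCV 4.12 (cv2) and the standard library are available. Lean on these libraries where they do the work, as an engineer would, in place of code of your own. Each camera call takes 0.05 s, during which the arm holds its last target.

### The job

Make the print-studio tote ready for carrying: swing the yellow bail bar that stands out over its end right over until it lies down across the mouth, then lift the wooden caddy by its handle and lower it, without dropping it, between the tote's guides so that it sits level on both bail bars. Then slide the red lock grip fully home to its end stop so that its tab covers the caddy's ear, let go, and leave the other things on the table where they are.

Things in the scene. Friction and masses are not known exactly. Their poses are not given: they have to be found in the camera images.
- tote: Blue open tote, fixed, 220 (its x) x 160 (y) x 100 mm high; origin under its centre, z up; left or right on the table, turned up to 20 degrees. U-shaped bail arms pivot at x = +100 (far) and -100 mm (near), 106 mm up. Rim guides reach 130 mm up; the caddy enters between them with 6 mm play on each side. Contents reach 64 mm up. The red lock runs along its +y long side
- tote_seat (a point): Point on the tote's vertical centre line, 111 mm above the table, level with the tops of the swung-in bail bars: the centre of the caddy's underside must come to rest here. Axes are the tote's
- bail_far (a joint): Angle of the far bail (yellow bar), rad: 0 = level, out past the tote's +x end; 1.57 = straight up; 3.14 = lying in across the mouth (end stop). Starts at 0 to 0.5. It swings up and over about a line along the tote's y; stays where it is left (light friction, about 1 N at the bar)
- bail_far_bar (a point): Middle of the far bail's yellow round bar, 10 mm thick, 150 mm long along the tote's y, 60 mm from the pivot line. Level out, it lies 50 mm beyond the end wall; swung in, at tote x = +40 mm, 106 mm up. Can be pinched from above, fingers closing along the tote's x, gripper opened only about 40 mm, and led in an arc about the pivot line
- bail_near (a joint): Angle of the near bail (white bar), rad: it already lies in, about 3.14 (end stop), with its bar at tote x = -40 mm; leave it in. 0 would be swung out past the tote's -x end
- lock (a joint): Travel of the red lock slide, m: 0 = open, 0.075 = end stop (locked). Starts at 0 to 0.012; grows towards the tote's +x; stays where left; friction about 2.5 N. Its tab, 24 mm along x, underside 134 mm up, passes about 3 mm over the seated caddy's ear. Slid home too early, it is in the ear's way
- lock_grip (a point): The red upright lock grip, a block 24 mm along the tote's x, 20 mm along y, its top 182 mm up; this point is at its middle, 165 mm up and 112 mm to the tote's +y side of the centre line. Axes are the tote's. It stands 30 mm ahead (+x) of the tab's middle. It can be pinched from above or pushed along +x
- caddy_mid (a point): Centre, 52 mm over the underside, of the loose wooden caddy, 0.3 to 0.65 kg: tray 190 (its x) x 130 x 40 mm high, with a handle along its middle, 104 mm high in all. At half length a steel ear, 44 mm long, 12 to 20 mm above the underside, stands 24 mm out from each long side. It must lie along the tote's x; either way round fits
- caddy_handle (a point): Middle of the caddy's dark handle bar: 100 mm long along the caddy's x, 16 mm wide (y), 18 mm high, 95 mm above the caddy's underside. Below it only a 6 mm web, down to the 40 mm high tray
- print_block_mid (a point): Bystander: loose dark wooden printing block with a grip, 120 x 80 x 60 mm; its centre
- ink_jar_mid (a point): Bystander: loose blue ink jar, 64 mm across, 80 mm high; its centre
- tape_roll_mid (a point): Bystander: loose roll of paper tape lying flat, 90 mm across, 25 mm high; its centre

How it is judged (in metres and radians):
On the way, in this order (a step that is already met when the one before it is completed fails the run):
1. both bail bars lie in across the mouth (value of joint each of bail_far, bail_near above 3 rad), for 0.2 s.
2. the caddy sits level on both bail bars between the guides, let go (all of step 1 and x of caddy_mid in the frame of tote_seat between -0.012 and 0.012 m and y of caddy_mid in the frame of tote_seat between -0.012 and 0.012 m and z of caddy_mid in the frame of tote_seat between 0.047 and 0.058 m and angle between caddy_mid's own z axis and vertical below 0.06 rad and angle between the x axis of caddy_mid and the x axis of tote_seat, either way round below 0.15 rad and contact force between each of the arm, the fingers and caddy below 0.05 N), for 0.2 s.
3. the lock is at its end stop (value of joint lock above 0.071 m and x of caddy_mid in the frame of tote_seat between -0.012 and 0.012 m and y of caddy_mid in the frame of tote_seat between -0.012 and 0.012 m and z of caddy_mid in the frame of tote_seat between 0.047 and 0.058 m and angle between caddy_mid's own z axis and vertical below 0.06 rad and angle between the x axis of caddy_mid and the x axis of tote_seat, either way round below 0.15 rad), for 0.2 s.
At the end, for the whole second after the job is handed in: Both bails lie in (beyond 3.0 rad), the caddy rests untouched and still on them, centred within 12 mm, along the tote within 0.15 rad, level within 0.06 rad and down within 6 mm of its seat, and the lock stands within 4 mm of its end stop (over 71 mm) (all of step 1 and all of step 3 and contact force between each of the arm, the fingers and caddy below 0.05 N and linear speed of caddy below 0.02 m/s).
It fails at once if the caddy falls free more than 20 mm above its seat over the tote (contact force between anything else and caddy below 0.02 N and z of caddy_mid in the frame of tote_seat above 0.072 m and horizontal distance between caddy_mid and tote_seat below 0.1 m).
It fails at once if the printing block is pushed more than 30 mm (distance of print_block_mid from where it was at the start of the episode above 0.03 m).
It fails at once if the ink jar is pushed more than 30 mm (distance of ink_jar_mid from where it was at the start of the episode above 0.03 m).
It fails at once if the tape roll is pushed more than 30 mm (distance of tape_roll_mid from where it was at the start of the episode above 0.03 m).
It also fails if it takes over 72 s, if anything falls off the work surface, if the arm or the gripper's body presses on something with over 40 N, if the wrist force passes 120 N, or if a joint passes its speed limit or range.

## Working session

There is one attempt and no reset: what is moved stays moved. The work goes in short steps, Python scripts to look and compute and a tool call to move; the robot and the scene stay as the last step left them, time stands still between calls to the robot, and variables do not carry over. Pictures are saved under pics/ and viewed, and the job is handed in when it is done.

Besides the shell and the picture viewer there is one more tool, called after "Call:" as name([rows], argument=value, ...), one row to a line, values as JSON. play_rows: Moves the arm, as the interface text tells. Shifts and turns lie within -1 to 1; 1 stands for 10 cm of shift or 360 degrees of turn. Its arguments: {"type":"object","properties":{"increments":{"type":"array","items":{"type":"array","items":{"type":"array","items":{"type":"number"}}}},"squeeze":{"type":"number"}},"required":["increments"]}

```bash
ls; mkdir -p pics; python3 - <<'E'
from bench import sensors, vision, job
import cv2,numpy as np
print(sensors.get_obs())
for n in ("scene","top"):
    im=vision.capture(n); cv2.imwrite(f"pics/{n}0.png",cv2.resize(im[:,:,::-1],(800,600),interpolation=cv2.INTER_CUBIC))
    m=vision.camera_model(n); print(n,np.round(m["mtx"],1),np.round(m["world_from_camera"],3), m.keys())
E
```

```text
pics
{'clock': 0.0, 'joint_positions': array([ 1.08862954e+00,  3.13429292e-01,  1.49844787e+00, -1.76049030e-05,
        1.33101628e+00, -2.23386209e-01]), 'qvel': array([ 4.91010364e-04, -1.34329532e-03,  1.29612645e-03,  9.81167438e-04,
       -1.01701239e-04, -5.07515575e-06]), 'effort': array([ 7.12545698e-04, -4.12268579e+01, -2.59742385e+01, -1.27720778e-04,
        4.14270413e-03, -1.78933544e-05]), 'eef_pos': array([134.2145034 , 507.24210276, 203.04164062]), 'tool_rot': array([-3.14032039e+00, -2.71497335e-04,  2.88281610e+00]), 'force': array([ 0.17568054,  0.36110085, -0.14646211]), 'wrist_torque': array([ 0.0208422 ,  0.02826089, -0.02041251]), 'finger_gap': 85.41245235447609}
scene [[424.1   0.  253.8]
 [  0.  424.1 192.8]
 [  0.    0.    1. ]] [[ 4.720000e-01 -6.620000e-01  5.820000e-01  1.310111e+03]
 [ 8.820000e-01  3.450000e-01 -3.230000e-01 -4.940880e+02]
 [ 1.300000e-02  6.650000e-01  7.460000e-01  1.065568e+03]
 [ 0.000000e+00  0.000000e+00  0.000000e+00  1.000000e+00]] dict_keys(['mtx', 'world_from_camera'])
top [[383.4   0.  248.9]
 [  0.  383.4 193.5]
 [  0.    0.    1. ]] [[ 1.500000e-02  9.780000e-01 -2.060000e-01  3.151030e+02]
 [-1.000000e+00  1.500000e-02  1.000000e-03 -9.761000e+01]
 [ 4.000000e-03  2.060000e-01  9.790000e-01  1.334844e+03]
 [ 0.000000e+00  0.000000e+00  0.000000e+00  1.000000e+00]] dict_keys(['mtx', 'world_from_camera'])
```

View pics/scene0.png

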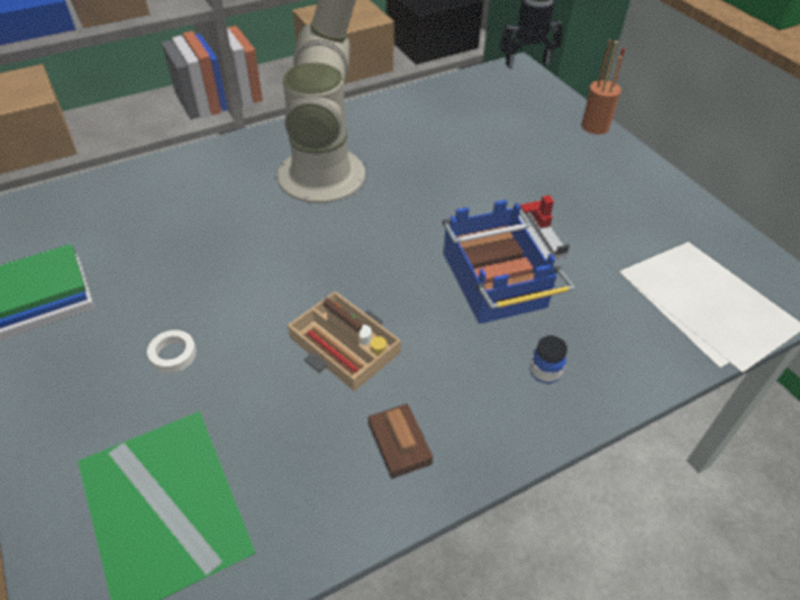

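View pics/top0.png

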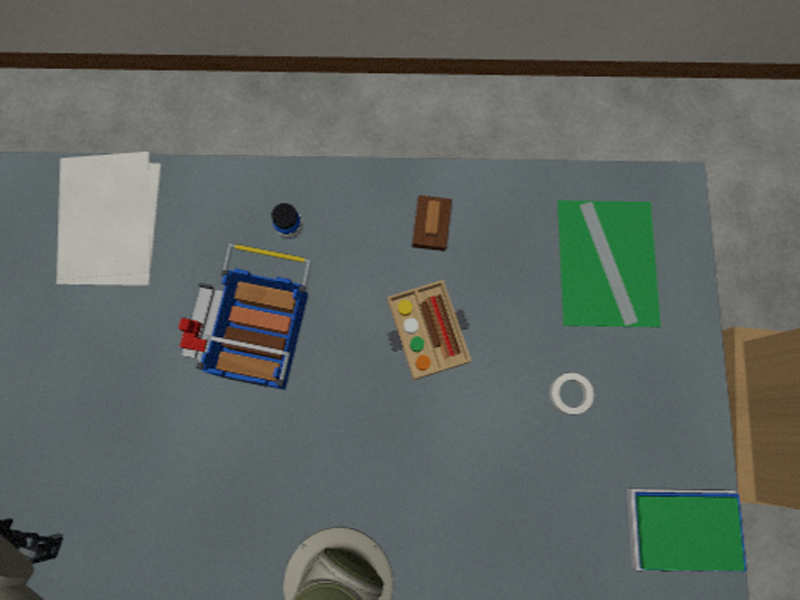

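```bash
cat > h.py <<'E'
from bench import sensors, vision, job
import cv2,numpy as np
from scipy.optimize import least_squares
C={n:vision.camera_model(n) for n in ("scene","top")}
def proj(n,P):
    P=np.atleast_2d(np.asarray(P,float)); T=np.linalg.inv(C[n]["world_from_camera"])
    q=P@T[:3,:3].T+T[:3,3]; q=q*[1,-1,-1]; u=q@C[n]["mtx"].T; return u[:,:2]/u[:,2:]
def ray(n,uv):
    W=C[n]["world_from_camera"]; d=np.linalg.solve(C[n]["mtx"],[uv[0],uv[1],1.])*[1,-1,-1]
    return W[:3,3],W[:3,:3]@d
def atz(n,uv,z):
    o,d=ray(n,uv); return o+d*(z-o[2])/d[2]
def tri(a,b):
    o1,d1=ray("scene",a);o2,d2=ray("top",b)
    A=np.stack([d1,-d2],1); s=np.linalg.lstsq(A,o2-o1,rcond=None)[0]
    p,q=o1+d1*s[0],o2+d2*s[1]; return (p+q)/2,np.linalg.norm(p-q)
def crop(n,im,l,t,r,b,k,name):
    c=cv2.resize(im[t:b,l:r,::-1],None,fx=k,fy=k,interpolation=cv2.INTER_CUBIC); cv2.imwrite(name,c)
def cen(m):
    M=cv2.moments(m.astype(np.uint8),True); return np.array([M['m10']/M['m00'],M['m01']/M['m00']])
E
python3 - <<'E'
from h import *
for n in ("scene","top"):
    im=vision.capture(n); np.save(f"pics/{n}.npy",im)
    for q in ("tote","bail_far","bail_far_bar","lock","lock_grip","caddy_mid","caddy_handle","print_block_mid","ink_jar_mid","tape_roll_mid"):
        r=vision.masks_of(n,q)
        for e in r[:2]: print(n,q,round(e["p"],2),np.round(e["bbox"]),np.round(cen(e["mask"]),1),e["mask"].sum())
im=np.load("pics/scene.npy"); crop("scene",im,275,120,375,210,8,"pics/s_tote.png"); crop("scene",im,180,180,265,255,8,"pics/s_cad.png")
im=np.load("pics/top.npy"); crop("top",im,105,145,205,255,5,"pics/t_tote.png"); crop("top",im,240,170,310,250,7,"pics/t_cad.png")
E
```

```text
scene tote 0.73 [284. 128. 367. 204.] [322.8 164.5] 4712
scene bail_far 0.78 [306. 174. 364. 197.] [343.2 186.7] 160
scene bail_far_bar 0.67 [309. 173. 366. 197.] [339.4 187.7] 235
scene lock 0.52 [335. 123. 354. 147.] [344.9 134.5] 277
scene lock_grip 0.81 [336. 127. 352. 148.] [345.4 134.7] 287
scene caddy_mid 0.75 [186. 188. 255. 252.] [219.7 217.1] 2481
scene caddy_mid 0.42 [345. 216. 364. 246.] [350.8 229.3] 581
scene caddy_handle 0.68 [181. 188. 256. 248.] [219.8 217.7] 2695
scene print_block_mid 0.71 [238. 258. 275. 306.] [255.2 281.3] 1273
scene print_block_mid 0.62 [343. 212. 365. 246.] [350.9 229.2] 547
scene ink_jar_mid 0.61 [344. 215. 365. 248.] [350.7 229.5] 595
scene tape_roll_mid 0.77 [ 92. 209. 124. 237.] [108.9 224.5] 571
top tote 0.77 [114. 156. 198. 249.] [157.4 207.7] 4774
top bail_far 0.5 [144. 158. 198. 181.] [179.8 165.6] 171
top bail_far_bar 0.79 [143. 156. 197. 170.] [166.8 161.7] 157
top bail_far_bar 0.17 [247. 177. 303. 243.] [273.5 210.9] 2332
top lock 0.65 [117. 206. 129. 225.] [121.9 213.7] 247
top lock_grip 0.7 [116. 205. 132. 225.] [121.6 213.8] 258
top caddy_mid 0.73 [249. 179. 301. 245.] [273.7 210.8] 2247
top caddy_mid 0.24 [142. 155. 198. 183.] [172.2 163.9] 267
top caddy_handle 0.94 [247. 178. 302. 245.] [273.2 210.6] 2351
top print_block_mid 0.84 [265. 124. 289. 160.] [275.8 142.4] 747
top ink_jar_mid 0.58 [170. 132. 195. 156.] [182.5 141.1] 364
top tape_roll_mid 0.7 [352. 242. 378. 264.] [365.3 251.6] 386
```

View pics/s_tote.png

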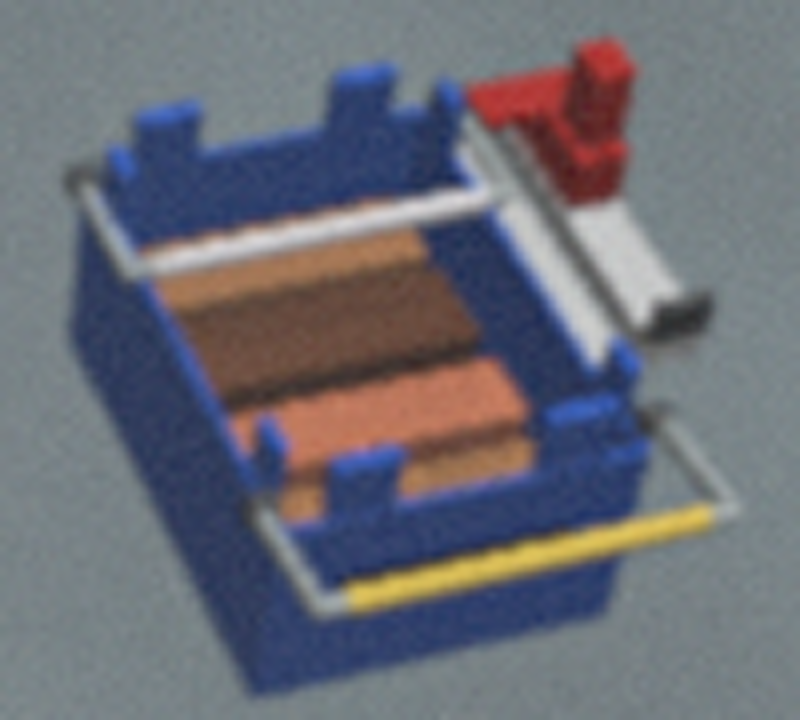

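View pics/t_tote.png

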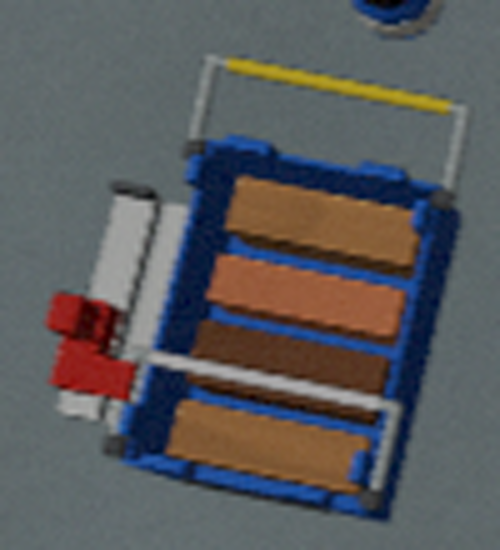

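View pics/s_cad.png

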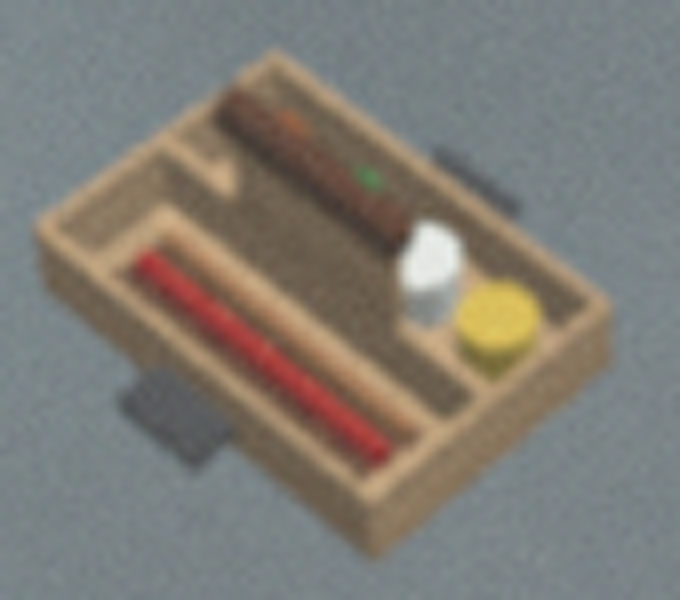

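View pics/t_cad.png

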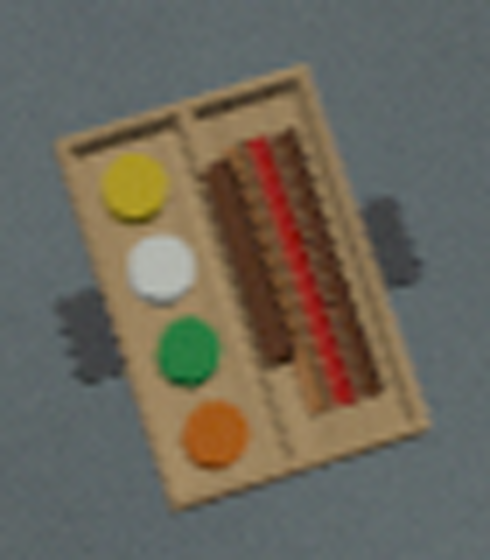

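```bash
cat > fit.py <<'E'
from h import *
S=lambda u,v:((u+.5)/8-.5+275,(v+.5)/8-.5+120)
T=lambda u,v:((u+.5)/5-.5+105,(v+.5)/5-.5+145)
def model(p):
    x,y,a,q,g,hy=p
    bar=lambda yy:(100+60*np.cos(q),yy,106+60*np.sin(q))
    O=[("scene",S(255,692),(110,-80,0)),("scene",S(605,614),(110,80,0)),("scene",S(73,340),(-110,-80,0)),
     ("top",T(387,520),(-110,-80,0)),("top",T(126,458),(-110,80,100)),
     ("scene",S(345,597),bar(-hy)),("scene",S(715,515),bar(hy)),("top",T(228,65),bar(hy)),("top",T(450,107),bar(-hy)),
     ("scene",S(605,52),(g,112,182)),("top",T(66,314),(g,112,182)),
     ("scene",S(135,268),(-40,-hy-5,106)),("top",T(393,406),(-40,-hy-5,106))]
    c,s=np.cos(a),np.sin(a); R=np.array([[c,-s,0],[s,c,0],[0,0,1]])
    r=[]
    for n,uv,P in O: r.append(proj(n,R@np.array(P)+[x,y,0])[0]-uv)
    return np.array(r)
f=least_squares(lambda p:model(p).ravel(),[500,200,0.,.2,-45,75],loss="soft_l1",x_scale=[10,10,.1,.1,10,5])
print(np.round(f.x,3)); print(np.round(model(f.x),1))
E
python3 fit.py
python3 - <<'E'
from h import *
# caddy
t=lambda u,v:np.array(((u+.5)/7-.5+240,(v+.5)/7-.5+170)); s=lambda u,v:np.array(((u+.5)/8-.5+180,(v+.5)/8-.5+180))
def mod(p):
    x,y,a=p;c,q=np.cos(a),np.sin(a);R=np.array([[c,-q,0],[q,c,0],[0,0,1]])
    O=[("top",t(60,145),(95,65,40)),("top",t(308,66),(95,-65,40)),("top",t(430,428),(-95,-65,40)),("top",t(178,508),(-95,65,40)),
    ("scene",s(275,52),(-95,65,40)),("scene",s(610,300),(95,65,40)),("scene",s(368,490),(95,-65,40)),("scene",s(37,228),(-95,-65,40)),("scene",s(375,558),(95,-65,0)),
    ("top",t(222,172),(50,0,104)),("top",t(280,362),(-50,0,104)),("scene",s(230,95),(-50,0,104)),("scene",s(405,235),(50,0,104))]
    return np.array([proj(n,R@np.array(P)+[x,y,0])[0]-uv for n,uv,P in O])
f=least_squares(lambda p:mod(p).ravel(),[500,-150,.2],loss="soft_l1",x_scale=[10,10,.1]);print(np.round(f.x,3));print(np.round(mod(f.x),1))
for q,z,a,b in (("block",30,(255.2,281.3),(275.8,142.4)),("jar",40,(350.7,229.5),(182.5,141.1)),("tape",12,(108.9,224.5),(365.3,251.6))): print(q,tri(a,b))
E
```

```text
[ 5.20047e+02  1.87063e+02 -1.85000e-01  1.43000e-01 -3.19700e+01
  7.68770e+01]
[[-0.5  1.1]
 [ 0.   0.2]
 [-0.9  0.2]
 [ 0.3  0.4]
 [-1.2  0.8]
 [-0.5  0.4]
 [-0.7 -0.2]
 [-0.8 -0.6]
 [ 0.  -0.1]
 [-0.3  0.2]
 [-0.9 -0.2]
 [ 0.2  0.4]
 [-0.8 -0.4]]
[ 5.31894e+02 -1.84400e+02  3.22000e-01]
[[-0.8 -0.6]
 [-0.7 -0.4]
 [-0.1 -0.2]
 [-0.6  0.1]
 [-0.3 -0.5]
 [ 0.   0. ]
 [-0.1  1.3]
 [-0.9 -0.6]
 [-0.4  0.5]
 [-1.  -1.8]
 [ 0.5 -0.1]
 [-1.4 -1.3]
 [-0.3 -1.2]]
block (array([ 784.21055651, -192.95826129,   13.66371911]), np.float64(0.28538074911898786))
jar (array([775.03030204, 140.31863046,  37.74290227]), np.float64(0.6850758017863102))
tape (array([ 396.70000306, -499.6931055 ,   11.90580506]), np.float64(0.4037359486657423))
```

```bash
cat >> h.py <<'E'
TX,TY,TA=520.05,187.06,-0.185
def tw(x,y,z):
    c,s=np.cos(TA),np.sin(TA); return np.array([TX+c*x-s*y,TY+s*x+c*y,z])
def delta(P,yaw):
    o=sensors.get_obs(); y=o["tool_rot"][2]
    R=np.array([[np.cos(y),np.sin(y),0],[np.sin(y),-np.cos(y),0],[0,0,-1]])
    d=R.T@(np.asarray(P)-o["eef_pos"])/100
    t=(y-yaw+np.pi)%(2*np.pi)-np.pi
    print("clock",round(o["clock"],2),"eef",np.round(o["eef_pos"],1),"rot",np.round(o["tool_rot"],3),"j",np.round(o["joint_positions"],2),"gap",round(o["finger_gap"],1),"F",np.round(o["force"],1)); print("delta",np.round(d,3),"turn",round(t/2/np.pi,4))
E
python3 -c "
from h import *
delta(tw(159.4,0,280),np.pi/2+TA)"
```

```text
clock 1.2 eef [134.4 507.5 203.6] rot [-3.142 -0.     2.883] j [ 1.09  0.31  1.5  -0.    1.33 -0.22] gap 85.1 F [-0.   0.6  0.2]
delta [-6.138 -1.993 -0.764] turn 0.2383
```

Call:
play_rows([
  [[-0.2, 0, -0.2, 0.02, -1], [-0.4, 0, -0.5, 0.044, -1], [-0.7, -0.2, -0.8, 0.067, -1], [-1, -0.3, -0.9, 0.09, -1], [-1, -0.4, -0.9, 0.114, -0.5], [-1, -0.4, -0.9, 0.138, 0], [-1, -0.4, -0.9, 0.162, 0], [-1, -0.4, -0.9, 0.186, 0], [-1, -0.4, -0.9, 0.21, 0], [-1, -0.4, -0.9, 0.234, 0], [-1, -0.4, -0.9, 0.238, 0]],
])

```text
clock: 2.3
eef_pos: [220.8, 443.2, 293.6]
tool_rot: [-3.142, -0.0, 1.385]
force: [-0.1, -1.2, -0.2]
finger_gap: 42.8
```

```bash
python3 -c "
from h import *
delta(tw(159.4,0,280),np.pi/2+TA)"
```

```text
clock 2.3 eef [220.8 443.2 293.6] rot [-3.142 -0.     1.385] j [0.87 0.2  1.41 0.   1.53 1.06] gap 42.8 F [-0.1 -1.2 -0.2]
delta [-1.963  5.009  0.136] turn -0.0001
```

Call:
play_rows([
  [[-0.15, 0.35, 0, 0, 0], [-0.3, 0.7, 0, 0, 0], [-0.4, 1, 0, 0, 0]],
])

```text
clock: 2.6
eef_pos: [313.0, 384.6, 293.7]
tool_rot: [3.141, -0.0, 1.391]
force: [0.4, 0.5, -0.2]
finger_gap: 42.3
```

Call:
play_rows([
  [[-0.15, 0.35, 0, 0, 0], [-0.3, 0.7, 0, 0, 0], [-0.4, 1, 0, 0, 0]],
])

```text
clock: 2.9
eef_pos: [404.3, 326.8, 293.7]
tool_rot: [3.141, 0.0, 1.39]
force: [-0.2, 0.6, -0.0]
finger_gap: 42.7
```

Call:
play_rows([
  [[-0.15, 0.35, 0, 0, 0], [-0.3, 0.7, 0, 0, 0], [-0.4, 1, 0, 0, 0]],
])

```text
clock: 3.2
eef_pos: [495.3, 269.1, 293.6]
tool_rot: [3.142, 0.0, 1.39]
force: [-1.0, 1.4, 0.0]
finger_gap: 42.8
```

Call:
play_rows([
  [[-0.15, 0.35, 0, 0, 0], [-0.3, 0.7, 0, 0, 0], [-0.4, 1, 0, 0, 0]],
])

```text
clock: 3.5
eef_pos: [586.3, 211.5, 293.4]
tool_rot: [-3.142, 0.0, 1.39]
force: [-0.9, 0.2, 0.2]
finger_gap: 42.4
```

Call:
play_rows([
  [[-0.15, 0.35, 0, 0, 0], [-0.3, 0.7, 0, 0, 0], [-0.36, 1, 0.1, 0, 0], [-0.36, 1, 0.1, 0, 0], [-0.36, 1, 0.1, 0, 0]],
])

```text
clock: 4.0
eef_pos: [676.7, 159.3, 282.7]
tool_rot: [-3.14, 0.0, 1.389]
force: [0.1, 0.2, 0.2]
finger_gap: 42.4
```

```bash
python3 -c "
from h import *
delta(tw(159.4,0,114.5-19),np.pi/2+TA)
for n,b in (('top',(105,110,205,255)),('scene',(275,80,375,210))):
  im=vision.capture(n); crop(n,im,b[0],b[1],b[2],b[3],5,'pics/a_%s.png'%n)"
```

```text
clock 4.0 eef [676.7 159.3 282.7] rot [-3.14   0.     1.389] j [0.06 0.72 0.68 0.   1.75 0.24] gap 42.4 F [0.1 0.2 0.2]
delta [-0.015  0.003  1.872] turn 0.0005
```

Call:
play_rows([
  [[-0.02, 0, 0.3, 0, 0], [-0.02, 0, 0.65, 0, 0], [-0.02, 0, 1, 0, 0]],
])

```text
clock: 4.4
eef_pos: [675.6, 158.3, 184.1]
tool_rot: [3.139, -0.001, 1.39]
force: [0.7, 0.9, 0.1]
finger_gap: 42.3
```

```bash
python3 -c "
from h import *
delta(tw(159.4,0,114.5-19),np.pi/2+TA)
for n,b in (('top',(105,110,205,255)),('scene',(275,80,375,210))):
  im=vision.capture(n); crop(n,im,b[0],b[1],b[2],b[3],5,'pics/b_%s.png'%n)"
```

```text
clock 4.4 eef [675.6 158.3 184.1] rot [ 3.139e+00 -1.000e-03  1.390e+00] j [0.06 0.72 0.92 0.   1.5  0.24] gap 42.3 F [0.7 0.9 0.1]
delta [-0.003  0.012  0.886] turn 0.0006
```

View pics/b_scene.png

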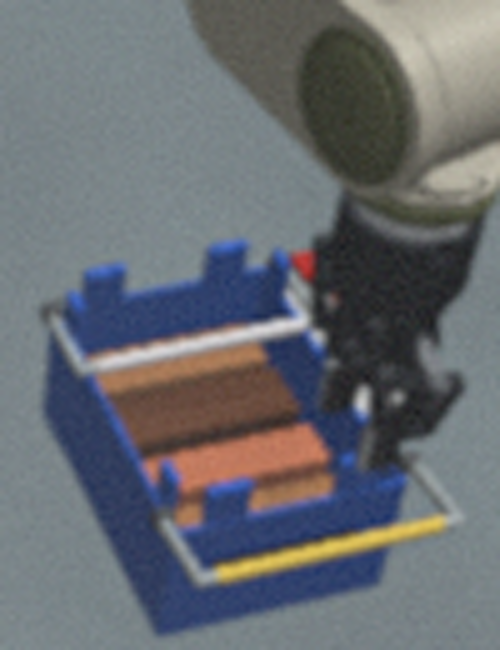

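View pics/b_top.png

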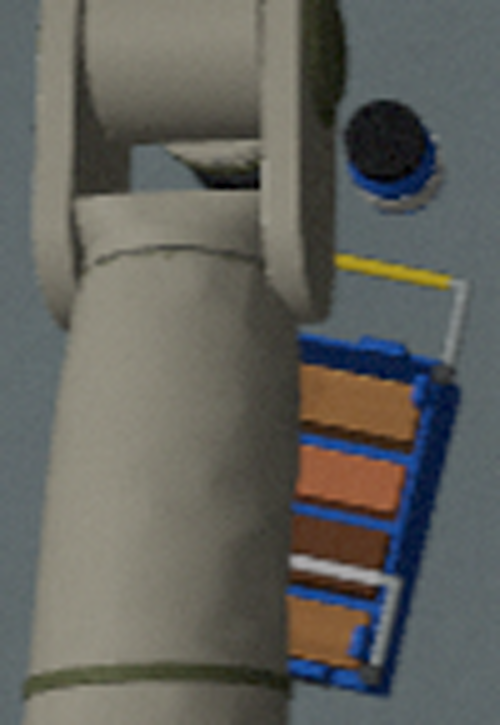

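Call:
play_rows([
  [[0, 0.01, 0.3, 0, 0], [0, 0.01, 0.55, 0, 0], [0, 0.01, 0.75, 0, 0], [0, 0.01, 0.88, 0, 0], [0, 0.01, 0.88, 0, 0]],
])

```text
clock: 5.0
eef_pos: [677.1, 157.6, 95.8]
tool_rot: [-3.141, 0.0, 1.388]
force: [0.4, 1.3, -0.1]
finger_gap: 42.6
```

Call:
play_rows([
  [[0, 0, 0, 0, 0.4], [0, 0, 0, 0, 0.7], [0, 0, 0, 0, 1], [0, 0, 0, 0, 1], [0, 0, 0, 0, 1], [0, 0, 0, 0, 1]],
], squeeze=25)

```text
clock: 5.6
eef_pos: [677.3, 157.2, 95.7]
tool_rot: [3.142, 0.0, 1.387]
force: [0.2, -0.2, -0.2]
finger_gap: -0.2
```

```bash
python3 -c "
from h import *
delta(tw(159.4,0,114.5-19),np.pi/2+TA)
for n,b in (('scene',(275,80,375,210)),):
  im=vision.capture(n); crop(n,im,b[0],b[1],b[2],b[3],5,'pics/c_%s.png'%n)"
```

```text
clock 5.6 eef [677.3 157.2  95.7] rot [3.142 0.    1.387] j [ 0.06  0.78  1.03 -0.    1.33  0.24] gap -0.2 F [ 0.2 -0.2 -0.2]
delta [ 0.004 -0.007  0.002] turn 0.0003
```

View pics/c_scene.png

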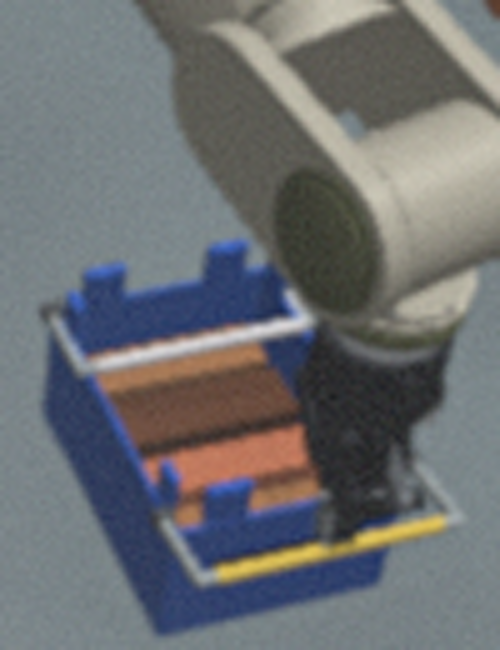

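```bash
python3 -c "
from h import *
S=lambda u,v:((u+.5)/8-.5+275,(v+.5)/8-.5+120)
T=lambda u,v:((u+.5)/5-.5+105,(v+.5)/5-.5+145)
for a,b in (((345,597),(450,107)),((715,515),(228,65))):
  print(tri(S(*a),T(*b)))
print(tw(159.4,75,114.5),tw(159.4,-75,114.5))
print((proj('scene',sensors.get_obs()['eef_pos'])+.5-[275,80])*5, (proj('scene',tw(159.4,0,114.5))+.5-[275,80])*5)
for q in (0,.1,.2,.3): print(q,(proj('scene',tw(100+60*np.cos(q),0,106+60*np.sin(q)))+.5-[275,80])*5, (proj('top',tw(100+60*np.cos(q),0,106+60*np.sin(q)))+.5-[105,145])*5)
im=np.load('pics/scene.npy').astype(int)
"
```

```text
(array([662.31465861,  82.94143645, 115.59804381]), np.float64(1.8070475745997017))
(array([690.72619941, 233.47009014, 112.50333104]), np.float64(4.967610214766918))
[690.52602837 231.45914135 114.5       ] [662.93404834  84.01870376 114.5       ]
[[324.79790234 569.61344766]] [[330.01350978 548.09865961]]
0 [[328.13505807 558.14880035]] [[340.10805081  87.43573161]]
0.1 [[329.54411948 551.21956185]] [[338.27179107  85.27328065]]
0.2 [[330.52230685 543.61504214]] [[336.21985625  83.96808741]]
0.3 [[331.05492315 535.41330079]] [[333.96967109  83.54536851]]
```

```bash
python3 -c "
from h import *
im=vision.capture('scene'); crop('scene',im,320,165,370,205,14,'pics/d.png')
print((proj('scene',sensors.get_obs()['eef_pos'])+.5-[320,165])*14)
im=vision.capture('top'); crop('top',im,105,110,205,255,5,'pics/d2.png')"
```

```text
[[279.20412932 405.12060926]]
```

View pics/d.png

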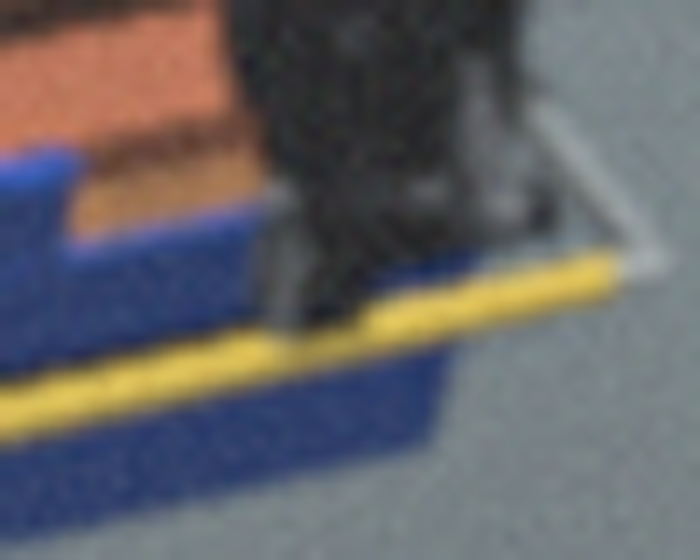

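View pics/d2.png

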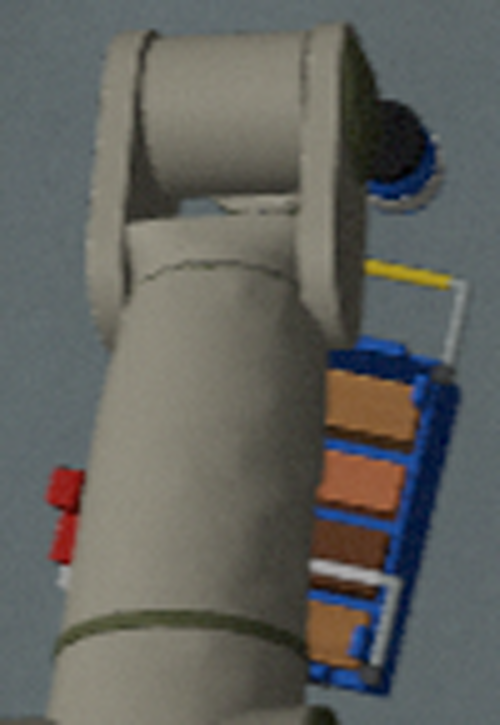

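```bash
python3 -c "
from h import *
e=np.array([675.6,158.3,184.1]);ty=np.array([.983,-.184,0])
for k in (-34,-21,0,21,34):
  for z in (0,10,20,30): print(k,z,np.round((proj('scene',e+k*ty+[0,0,z])+.5-[275,80])*5))
"; python3 -c "
import cv2;im=cv2.imread('pics/b_scene.png')[380:500,300:480];cv2.imwrite('pics/b2.png',cv2.resize(im,None,fx=4,fy=4,interpolation=cv2.INTER_CUBIC))"
```

```text
-34 0 [[324. 427.]]
-34 10 [[327. 415.]]
-34 20 [[330. 403.]]
-34 30 [[333. 390.]]
-21 0 [[334. 442.]]
-21 10 [[337. 430.]]
-21 20 [[340. 418.]]
-21 30 [[342. 405.]]
0 0 [[349. 466.]]
0 10 [[352. 454.]]
0 20 [[355. 442.]]
0 30 [[358. 430.]]
21 0 [[365. 491.]]
21 10 [[368. 479.]]
21 20 [[371. 467.]]
21 30 [[375. 455.]]
34 0 [[375. 507.]]
34 10 [[378. 495.]]
34 20 [[382. 483.]]
34 30 [[385. 470.]]
```

View pics/b2.png

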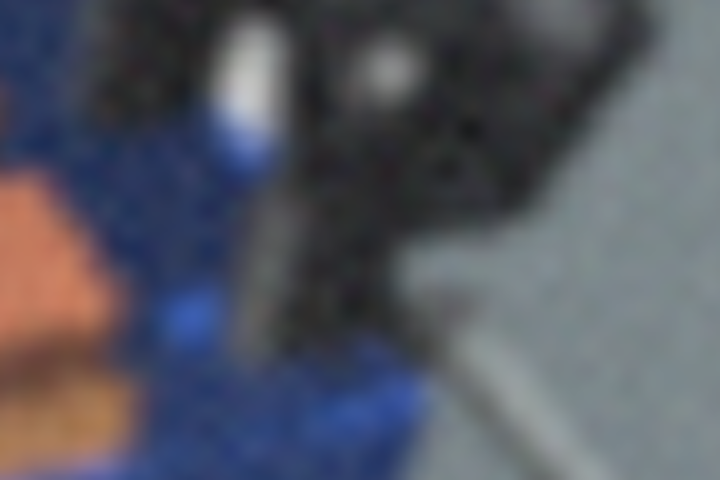

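Call:
play_rows([
  [[0, 0, -0.3, 0, 1], [0, 0, -0.5, 0, 1], [0, 0, -0.5, 0, 0], [0, 0, -0.5, 0, 0], [0, 0, -0.5, 0, 0]],
])

```text
clock: 6.25
eef_pos: [676.7, 157.1, 144.0]
tool_rot: [-3.139, 0.001, 1.387]
force: [-0.1, -0.2, 0.4]
finger_gap: 42.1
```

```bash
python3 -c "
from h import *
im=vision.capture('scene'); crop('scene',im,320,145,370,205,10,'pics/e.png')
e=sensors.get_obs()['eef_pos'];ty=np.array([.983,-.184,0])
for k in (-21,0,21):
  for z in (0,10,20): print(k,z,np.round((proj('scene',e+k*ty+[0,0,z])+.5-[320,145])*10))
"
```

```text
-21 0 [[195. 332.]]
-21 10 [[200. 309.]]
-21 20 [[206. 285.]]
0 0 [[225. 380.]]
0 10 [[230. 357.]]
0 20 [[236. 334.]]
21 0 [[256. 430.]]
21 10 [[262. 407.]]
21 20 [[267. 384.]]
```

View pics/e.png

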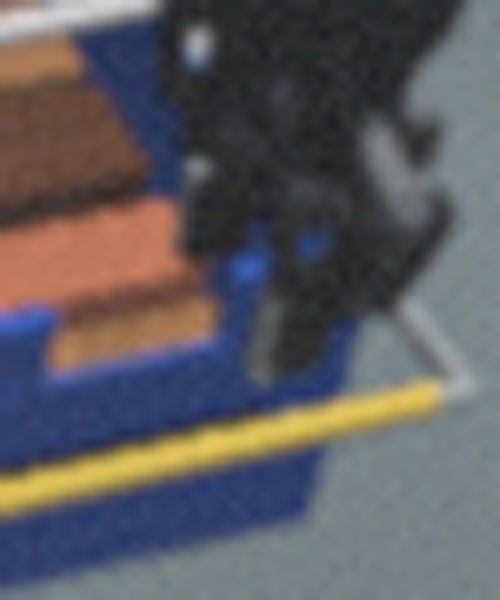

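Call:
play_rows([
  [[0, 0.02, 0.2, 0, 0], [0, 0.02, 0.4, 0, 0], [0, 0.02, 0.55, 0, 0], [0, 0.02, 0.66, 0, 0], [0, 0.02, 0.66, 0, 0], [0, 0.02, 0.66, 0, 0]],
])

```text
clock: 6.9
eef_pos: [679.5, 156.9, 80.1]
tool_rot: [3.141, -0.0, 1.387]
force: [0.1, 0.5, 0.2]
finger_gap: 42.9
```

```bash
python3 -c "
from h import *
delta(tw(159.4,0,75),np.pi/2+TA)
im=vision.capture('scene'); crop('scene',im,320,145,370,205,10,'pics/f.png')
"
```

```text
clock 6.9 eef [679.5 156.9  80.1] rot [ 3.141 -0.     1.387] j [0.06 0.8  1.04 0.   1.3  0.24] gap 42.9 F [0.1 0.5 0.2]
delta [ 0.003 -0.029  0.051] turn 0.0003
```

View pics/f.png

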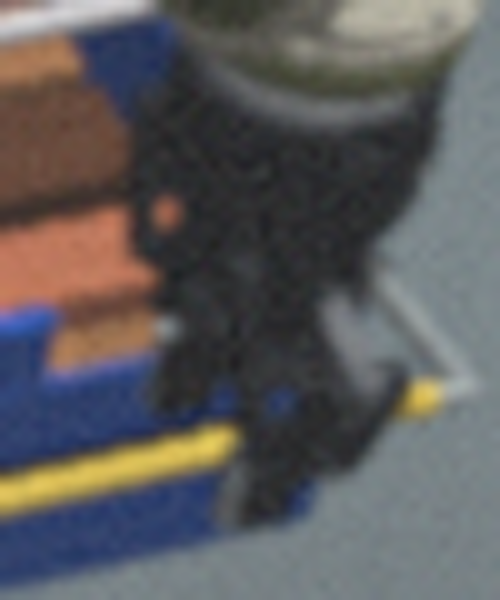

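Call:
play_rows([
  [[0, -0.01, 0.05, 0, 0.2], [0, -0.01, 0.05, 0, 0.5], [0, -0.01, 0.05, 0, 0.8], [0, -0.01, 0.05, 0, 1], [0, -0.01, 0.05, 0, 1], [0, -0.01, 0.05, 0, 1], [0, -0.01, 0.05, 0, 1]],
])

```text
clock: 7.65
eef_pos: [676.8, 157.3, 74.0]
tool_rot: [-3.137, 0.001, 1.388]
force: [-7.4, 0.6, -0.9]
finger_gap: 8.4
```

```bash
python3 -c "
from h import *
delta(tw(159.4,0,75),np.pi/2+TA)
im=vision.capture('scene'); crop('scene',im,300,145,370,205,10,'pics/g.png')
"
```

```text
clock 7.65 eef [676.8 157.3  74. ] rot [-3.137e+00  1.000e-03  1.388e+00] j [0.06 0.8  1.05 0.   1.29 0.24] gap 8.4 F [-7.4  0.6 -0.9]
delta [ 0.004 -0.001 -0.01 ] turn 0.0003
```

View pics/g.png

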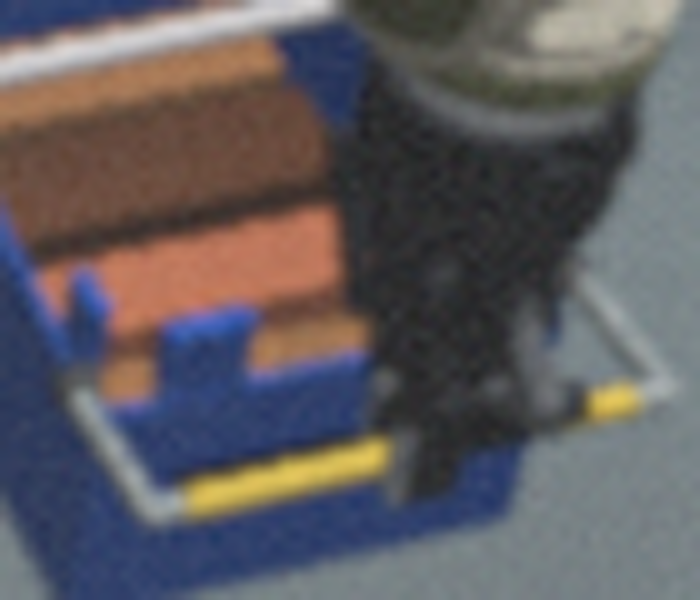

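Call:
play_rows([
  [[0, -0.015, -0.073, 0, 1], [0, -0.04, -0.144, 0, 1], [0, -0.073, -0.212, 0, 1], [0, -0.114, -0.274, 0, 1], [0, -0.162, -0.331, 0, 1], [0, -0.218, -0.382, 0, 1], [0, -0.279, -0.425, 0, 1], [0, -0.345, -0.46, 0, 1], [0, -0.415, -0.487, 0, 1], [0, -0.488, -0.505, 0, 1], [0, -0.562, -0.514, 0, 1], [0, -0.637, -0.513, 0, 1]],
])

```text
clock: 8.9
eef_pos: [617.6, 168.6, 129.8]
tool_rot: [3.133, -0.002, 1.387]
force: [4.2, 0.4, 4.7]
finger_gap: 8.7
```

```bash
python3 -c "
from h import *
delta(tw(100,0,75),np.pi/2+TA)
im=vision.capture('scene'); crop('scene',im,280,100,370,205,6,'pics/h1.png')
for q in np.linspace(1.643,3.25,13)[1:]: print(round(.6*(np.cos(q)-np.cos(1.643)),3),round(-.6*(np.sin(q)-np.sin(1.643)),3))
"
```

```text
clock 8.9 eef [617.6 168.6 129.8] rot [ 3.133e+00 -2.000e-03  1.387e+00] j [ 0.08  0.62  1.23 -0.    1.29  0.27] gap 8.7 F [4.2 0.4 4.7]
delta [0.002 0.007 0.548] turn 0.0002
-0.08 0.011
-0.157 0.033
-0.231 0.065
-0.299 0.106
-0.362 0.156
-0.418 0.214
-0.465 0.279
-0.503 0.35
-0.531 0.425
-0.549 0.503
-0.557 0.583
-0.553 0.663
```

View pics/h1.png

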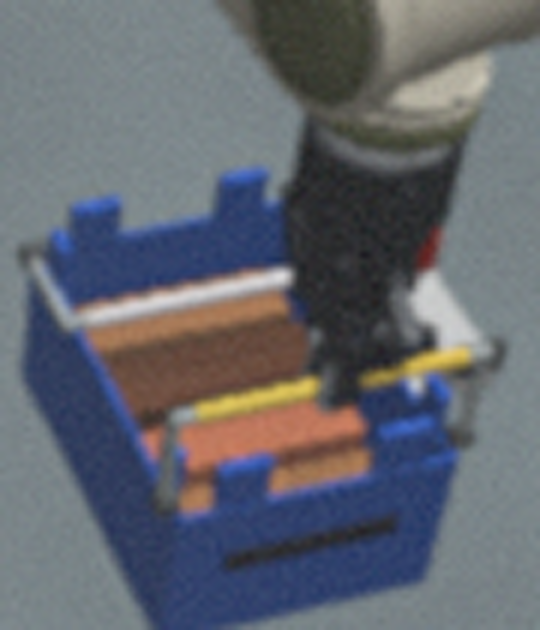

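Call:
play_rows([
  [[0, -0.08, 0.011, 0, 1], [0, -0.157, 0.033, 0, 1], [0, -0.231, 0.065, 0, 1], [0, -0.299, 0.106, 0, 1], [0, -0.362, 0.156, 0, 1], [0, -0.418, 0.214, 0, 1], [0, -0.465, 0.279, 0, 1], [0, -0.503, 0.35, 0, 1], [0, -0.531, 0.425, 0, 1], [0, -0.549, 0.503, 0, 1], [0, -0.549, 0.503, 0, 1]],
])

```text
clock: 10.05
eef_pos: [560.5, 179.3, 75.6]
tool_rot: [-3.14, -0.001, 1.388]
force: [-4.4, 4.2, -0.1]
finger_gap: 8.8
```

```bash
python3 -c "
from h import *
delta(tw(40,0,66),np.pi/2+TA)
im=vision.capture('scene'); crop('scene',im,280,100,370,205,6,'pics/h2.png')
"
```

```text
clock 10.05 eef [560.5 179.3  75.6] rot [-3.140e+00 -1.000e-03  1.388e+00] j [0.11 0.57 1.46 0.   1.11 0.29] gap 8.8 F [-4.4  4.2 -0.1]
delta [ 0.002 -0.012  0.096] turn 0.0003
```

View pics/h2.png

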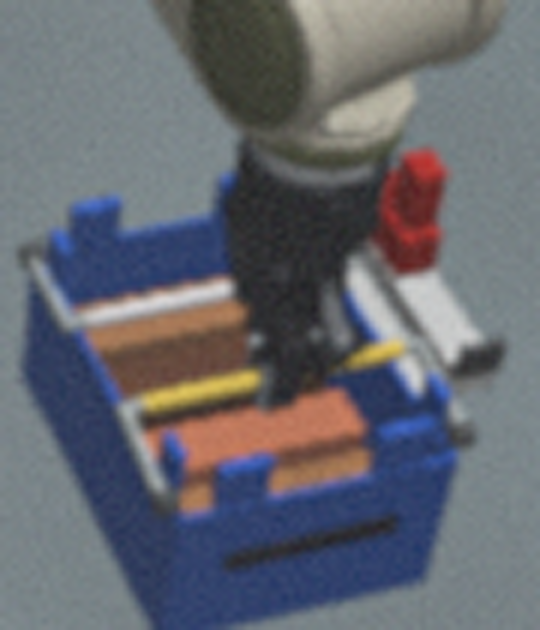

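Call:
play_rows([
  [[0, -0.005, 0.03, 0, 1], [0, -0.01, 0.06, 0, 1], [0, -0.01, 0.09, 0, 1], [0, -0.01, 0.12, 0, 1], [0, -0.01, 0.12, 0, 1]],
])

```text
clock: 10.6
eef_pos: [559.3, 179.6, 63.8]
tool_rot: [-3.139, -0.0, 1.388]
force: [-6.4, 5.4, 1.4]
finger_gap: 8.8
```

Call:
play_rows([
  [[0, 0, 0.03, 0, 1], [0, 0, 0.06, 0, 1], [0, 0, 0.06, 0, 1]],
])

```text
clock: 10.9
eef_pos: [559.5, 179.6, 61.6]
tool_rot: [-3.14, -0.0, 1.388]
force: [-19.7, 1.1, 31.2]
finger_gap: 8.9
```

```bash
python3 -c "
from h import *
delta(tw(40,0,66),np.pi/2+TA)
im=vision.capture('scene'); crop('scene',im,280,100,370,205,6,'pics/h3.png')
"
```

```text
clock 10.9 eef [559.5 179.6  61.6] rot [-3.14  -0.     1.388] j [0.11 0.59 1.47 0.   1.08 0.29] gap 8.9 F [-19.7   1.1  31.2]
delta [ 0.001 -0.001 -0.044] turn 0.0004
```

View pics/h3.png

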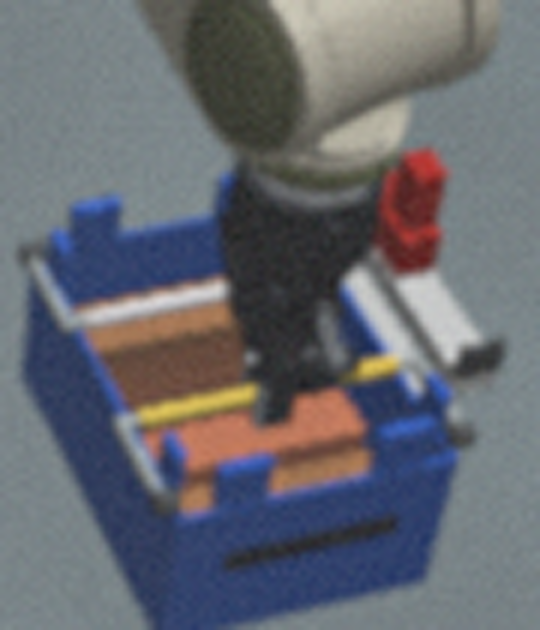

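Call:
play_rows([
  [[0, 0, -0.04, 0, 1], [0, 0, -0.04, 0, 0.3], [0, 0, -0.04, 0, 0], [0, 0, -0.04, 0, 0], [0, 0, -0.04, 0, 0], [0, 0, -0.3, 0, 0], [0, 0, -0.7, 0, 0], [0, 0, -1, 0, 0]],
])

```text
clock: 11.75
eef_pos: [561.0, 178.7, 159.6]
tool_rot: [3.14, -0.0, 1.387]
force: [-0.5, 0.7, -0.5]
finger_gap: 42.6
```

Call:
play_rows([
  [[0, 0, -0.3, 0, 0], [0, 0, -0.6, 0, 0], [-0.2, 0, -1, 0, 0], [-0.6, 0, -1, 0, -0.5], [-1, 0, -1, 0, -1]],
])

```text
clock: 12.25
eef_pos: [542.4, 79.6, 258.5]
tool_rot: [3.139, -0.0, 1.389]
force: [-0.2, -0.2, -1.2]
finger_gap: 70.4
```

Call:
play_rows([
  [[-0.4, 0, 0, 0, -1], [-0.8, 0, 0, 0, -1], [-1, 0, 0, 0, -1]],
])

```text
clock: 12.55
eef_pos: [523.6, -20.5, 257.6]
tool_rot: [-3.142, 0.001, 1.385]
force: [0.3, 0.3, 0.7]
finger_gap: 85.6
```

```bash
python3 -c "
from h import *
delta(tw(40,0,66),np.pi/2+TA)
im=vision.capture('scene'); crop('scene',im,280,110,360,210,6,'pics/i.png')
im2=vision.capture('top'); crop('top',im2,105,145,205,255,5,'pics/i2.png')
for q in (2.8,2.9,3,3.05,3.14,3.2):
  for y in (-75,75):
    P=tw(100+60*np.cos(q),y,106+60*np.sin(q)); print(q,np.round((proj('scene',P)+.5-[280,110])*6),np.round((proj('top',P)+.5-[105,145])*5))
"
```

```text
clock 12.55 eef [523.6 -20.5 257.6] rot [-3.142e+00  1.000e-03  1.385e+00] j [-0.26  0.28  1.4  -0.    1.46 -0.08] gap 85.6 F [0.3 0.3 0.7]
delta [ 2.034 -0.018  1.916] turn -0.0001
2.8 [[145. 337.]] [[404. 272.]]
2.8 [[404. 281.]] [[178. 226.]]
2.9 [[142. 343.]] [[405. 276.]]
2.9 [[400. 286.]] [[180. 231.]]
3 [[141. 349.]] [[406. 280.]]
3 [[398. 293.]] [[182. 235.]]
3.05 [[140. 353.]] [[407. 281.]]
3.05 [[396. 296.]] [[183. 236.]]
3.14 [[139. 360.]] [[408. 283.]]
3.14 [[394. 303.]] [[185. 238.]]
3.2 [[138. 365.]] [[409. 284.]]
3.2 [[393. 308.]] [[186. 239.]]
```

View pics/i.png

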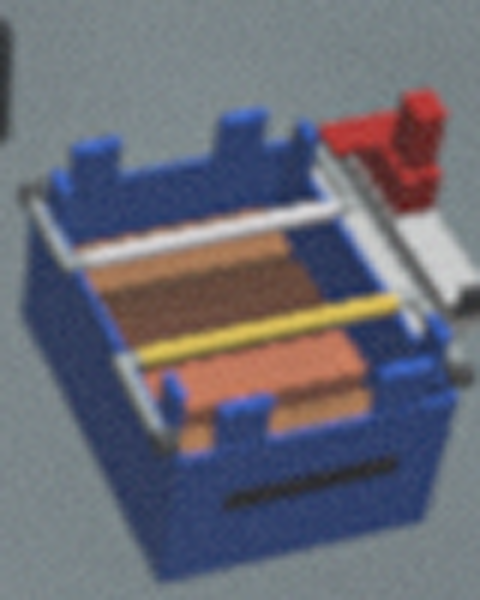

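View pics/i2.png

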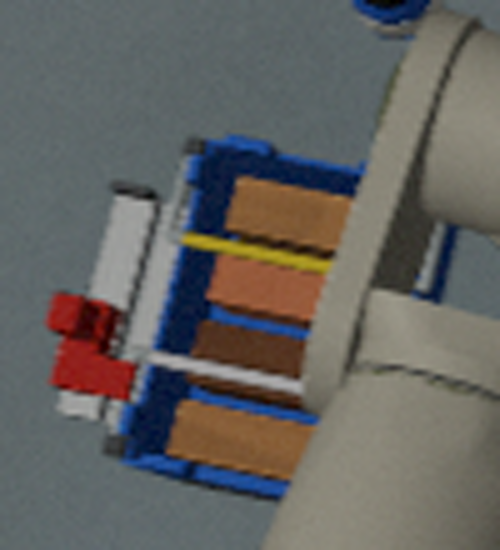

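```bash
python3 -c "
from h import *
t=lambda u,v:np.array(((u+.5)/7-.5+240,(v+.5)/7-.5+170)); s=lambda u,v:np.array(((u+.5)/8-.5+180,(v+.5)/8-.5+180))
a=.322;c,q=np.cos(a),np.sin(a)
def loc(P): d=P-np.array([531.9,-184.4,0]); return np.round([c*d[0]+q*d[1],-q*d[0]+c*d[1],d[2]])
for n,A,B in (('white',(430,245),(162,268)),('yellow',(497,305),(133,187)),('hfar',(405,232),(222,172)),('hnear',(230,100),(280,358)),('penA',(150,260),(343,400)),('penB',(380,450),(258,145))):
  P,e=tri(s(*A),t(*B)); print(n,np.round(P),round(e,1),loc(P))
for y in (-80,75): P=tw(-40,y,106); print(np.round((proj('scene',P)+.5-[280,110])*6),np.round((proj('top',P)+.5-[105,145])*5))
delta([531.9,-184.4,200],.322)
im=vision.capture('scene'); crop('scene',im,160,100,290,260,5,'pics/j.png')
e=sensors.get_obs()['eef_pos'];ty=np.array([.983,-.184,0])
for k in (-42,0,42):
  for z in (0,13,26,40): print(k,z,np.round((proj('scene',e+k*ty+[0,0,z])+.5-[160,100])*5))
"
```

```text
white [ 540. -144.   36.] 6.5 [21. 36. 36.]
yellow [ 580. -131.   35.] 1.3 [62. 35. 35.]
hfar [ 576. -170.   97.] 5.8 [47.  0. 97.]
hnear [ 487. -198.   97.] 2.0 [-47.   1.  97.]
penA [ 479. -236.   12.] 2.8 [-67. -32.  12.]
penB [ 607. -195.   14.] 0.8 [ 68. -34.  14.]
[[ 76. 263.]] [[387. 404.]]
[[332. 209.]] [[153. 357.]]
clock 12.65 eef [523.9 -20.  257.6] rot [-3.142  0.     1.384] j [-0.26  0.28  1.4  -0.    1.46 -0.07] gap 85.7 F [0.9 0.3 0.1]
delta [-1.6    0.384  0.576] turn 0.169
-42 0 [[515. 165.]]
-42 13 [[515. 147.]]
-42 26 [[516. 130.]]
-42 40 [[517. 110.]]
0 0 [[538. 210.]]
0 13 [[539. 193.]]
0 26 [[539. 175.]]
0 40 [[540. 156.]]
42 0 [[562. 258.]]
42 13 [[563. 241.]]
42 26 [[564. 223.]]
42 40 [[565. 204.]]
```

View pics/j.png

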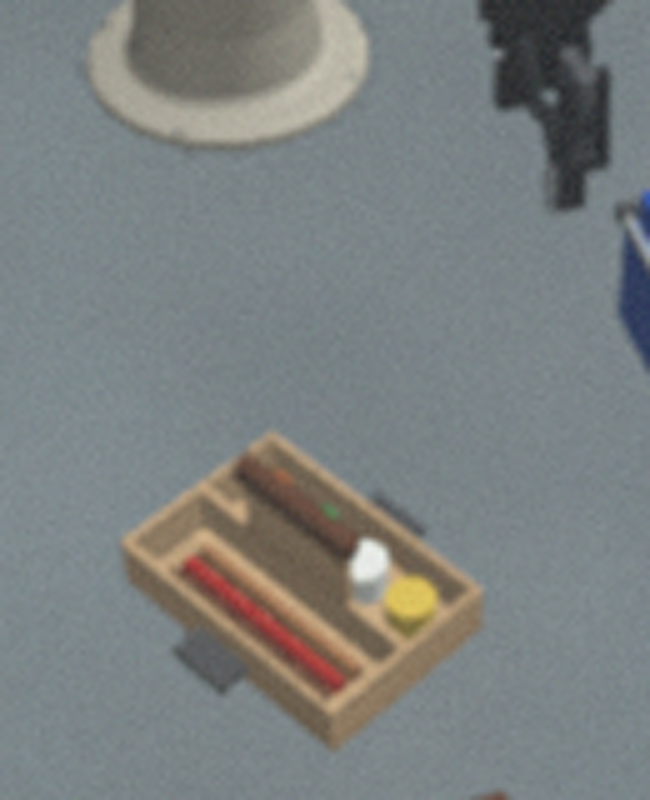

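Call:
play_rows([
  [[-0.3, 0.1, 0, 0.022, -1], [-0.6, 0.2, 0.1, 0.045, -1], [-0.8, 0.3, 0.2, 0.067, -1], [-1, 0.38, 0.3, 0.09, -1], [-1, 0.38, 0.4, 0.112, -1], [-1, 0.38, 0.5, 0.134, -1], [-1, 0.38, 0.57, 0.157, -0.5], [-1, 0.38, 0.57, 0.169, 0], [-1, 0.38, 0.57, 0.169, 0]],
])

```text
clock: 13.6
eef_pos: [543.7, -121.9, 200.4]
tool_rot: [-3.141, 0.0, 0.326]
force: [0.2, 0.5, -0.1]
finger_gap: 44.2
```

```bash
python3 -c "
from h import *
delta([531.9,-184.4,130],.322)"
```

```text
clock 13.6 eef [ 543.7 -121.9  200.4] rot [-3.141  0.     0.326] j [-0.43  0.39  1.4   0.    1.35  0.81] gap 44.2 F [ 0.2  0.5 -0.1]
delta [-0.313  0.555  0.704] turn 0.0007
```

Call:
play_rows([
  [[-0.15, 0.25, 0.1, 0, -0.2], [-0.31, 0.5, 0.3, 0, -0.2], [-0.31, 0.555, 0.5, 0, -0.2], [-0.31, 0.555, 0.7, 0, -0.2], [-0.31, 0.555, 0.7, 0, -0.2], [-0.31, 0.555, 0.7, 0, -0.2]],
])

```text
clock: 14.2
eef_pos: [532.2, -185.1, 131.2]
tool_rot: [3.141, -0.0, 0.328]
force: [-0.7, 0.3, 0.5]
finger_gap: 51.4
```

```bash
python3 -c "
from h import *
delta([531.9,-184.4,53],.322)
im=vision.capture('scene'); crop('scene',im,175,150,275,260,6,'pics/k.png')"
```

```text
clock 14.2 eef [ 532.2 -185.1  131.2] rot [ 3.141 -0.     0.328] j [-0.54  0.46  1.48  0.    1.2   0.7 ] gap 51.4 F [-0.7  0.3  0.5]
delta [-0.001 -0.007  0.782] turn 0.0009
```

View pics/k.png

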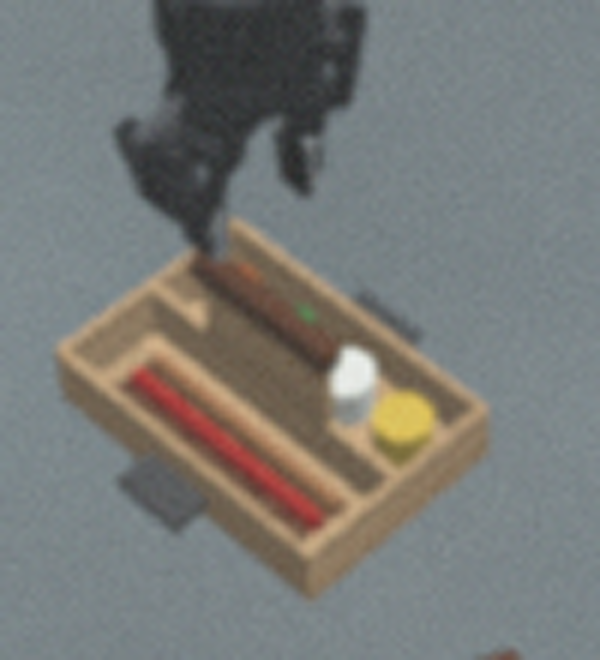

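Looks aligned. Descend.

Call:
play_rows([
  [[0, 0, 0.2, 0, -0.2], [0, 0, 0.4, 0, -0.2], [0, 0, 0.6, 0, -0.2], [0, 0, 0.72, 0, -0.2], [0, 0, 0.78, 0, -0.2], [0, 0, 0.78, 0, -0.2]],
])

```text
clock: 14.85
eef_pos: [531.9, -185.5, 52.8]
tool_rot: [3.142, -0.0, 0.326]
force: [0.3, 0.2, -0.7]
finger_gap: 51.4
```

```bash
python3 -c "
from h import *
delta([531.9,-184.4,53],.322)
im=vision.capture('scene'); crop('scene',im,175,150,275,260,6,'pics/l.png')"
```

```text
clock 14.85 eef [ 531.9 -185.5   52.8] rot [ 3.142 -0.     0.326] j [-0.54  0.55  1.56  0.    1.03  0.7 ] gap 51.4 F [ 0.3  0.2 -0.7]
delta [ 0.003 -0.01  -0.002] turn 0.0006
```

View pics/l.png

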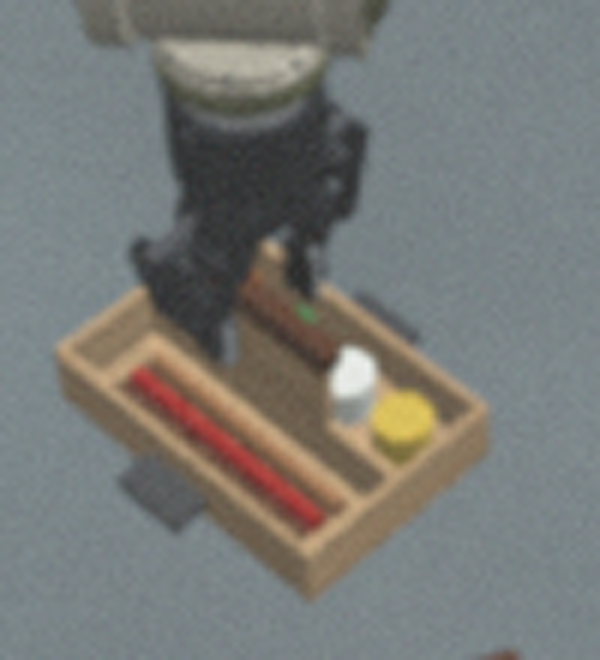

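Call:
play_rows([
  [[0, 0, 0, 0, 0.2], [0, 0, 0, 0, 0.5], [0, 0, 0, 0, 0.8], [0, 0, 0, 0, 1], [0, 0, 0, 0, 1], [0, 0, 0, 0, 1], [0, 0, 0, 0, 1]],
], squeeze=60)

```text
clock: 15.6
eef_pos: [531.9, -185.5, 53.1]
tool_rot: [3.141, -0.0, 0.326]
force: [-1.4, 2.7, 5.1]
finger_gap: 14.6
```

Call:
play_rows([
  [[0, 0, -0.05, 0, 1], [0, 0, -0.1, 0, 1], [0, 0, -0.2, 0, 1], [0, 0, -0.3, 0, 1], [0, 0, -0.3, 0, 1]],
])

```text
clock: 16.1
eef_pos: [532.5, -186.0, 84.4]
tool_rot: [3.139, -0.002, 0.326]
force: [0.3, 0.6, -4.2]
finger_gap: 14.9
```

```bash
python3 -c "
from h import *
delta([531.9,-184.4,83],.322)
im=vision.capture('scene'); crop('scene',im,175,130,275,260,6,'pics/m.png')"
```

```text
clock 16.1 eef [ 532.5 -186.    84.4] rot [ 3.139e+00 -2.000e-03  3.260e-01] j [-0.54  0.51  1.53 -0.    1.09  0.7 ] gap 14.9 F [ 0.3  0.6 -4.2]
delta [-0.001 -0.018  0.014] turn 0.0006
```

View pics/m.png

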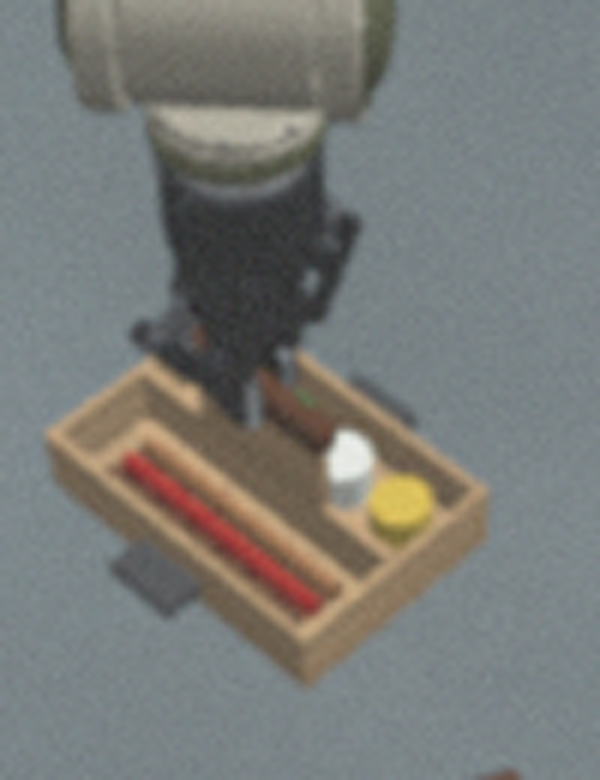

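Call:
play_rows([
  [[0, 0, -0.15, 0, 1], [0, 0, -0.35, 0, 1], [0, 0, -0.6, 0, 1], [0, 0, -0.85, 0, 1], [0, -0.1, -1, 0, 1], [0, -0.2, -1, 0, 1]],
])

```text
clock: 16.75
eef_pos: [525.6, -166.2, 184.0]
tool_rot: [3.14, -0.002, 0.325]
force: [-0.3, 0.3, -4.4]
finger_gap: 14.6
```

Call:
play_rows([
  [[0, -0.2, -0.1, 0.01, 1], [0, -0.4, -0.2, 0.025, 1], [0, -0.6, -0.3, 0.04, 1], [0, -0.8, -0.4, 0.055, 1], [0, -0.95, -0.4, 0.07, 1], [0, -1, -0.4, 0.081, 1], [0, -1, -0.4, 0.081, 1]],
])

```text
clock: 17.45
eef_pos: [492.4, -70.4, 221.3]
tool_rot: [-3.141, 0.002, -0.182]
force: [-0.2, -0.2, -3.9]
finger_gap: 14.7
```

```bash
python3 -c "
from h import *
delta(tw(0,0,225),TA)"
```

```text
clock 17.45 eef [492.4 -70.4 221.3] rot [-3.141e+00  2.000e-03 -1.820e-01] j [-0.38  0.24  1.55  0.    1.36  1.38] gap 14.7 F [-0.2 -0.2 -3.9]
delta [-0.195 -2.582 -0.037] turn 0.0004
```

Call:
play_rows([
  [[-0.02, -0.2, -0.02, 0, 1], [-0.05, -0.4, -0.04, 0, 1], [-0.1, -0.65, -0.06, 0, 1], [-0.15, -0.85, -0.06, 0, 1], [-0.19, -1, -0.06, 0, 1]],
])

```text
clock: 17.95
eef_pos: [492.3, 31.2, 227.5]
tool_rot: [-3.141, 0.002, -0.181]
force: [0.4, 0.3, -4.0]
finger_gap: 14.9
```

Call:
play_rows([
  [[0, -0.2, 0, 0, 1], [0, -0.4, 0, 0, 1], [0, -0.6, 0, 0, 1], [0, -0.8, 0, 0, 1], [0, -0.95, 0, 0, 1], [0, -1, 0, 0, 1]],
])

```text
clock: 18.55
eef_pos: [510.9, 129.3, 227.8]
tool_rot: [3.141, 0.001, -0.181]
force: [-0.5, -1.2, -4.4]
finger_gap: 15.1
```

```bash
python3 -c "
from h import *
delta(tw(0,0,225),TA)"
```

```text
clock 18.55 eef [510.9 129.3 227.8] rot [ 3.141e+00  1.000e-03 -1.810e-01] j [0.03 0.3  1.45 0.   1.39 1.78] gap 15.1 F [-0.5 -1.2 -4.4]
delta [-0.014 -0.584  0.028] turn 0.0006
```

Call:
play_rows([
  [[-0.01, -0.2, 0, 0, 1], [-0.01, -0.4, 0, 0, 1], [-0.01, -0.55, 0, 0, 1], [-0.01, -0.584, 0, 0, 1], [-0.01, -0.584, 0, 0, 1], [-0.01, -0.584, 0, 0, 1]],
])

```text
clock: 19.15
eef_pos: [520.8, 185.1, 228.5]
tool_rot: [3.141, 0.0, -0.184]
force: [0.2, -0.6, -5.1]
finger_gap: 14.8
```

```bash
python3 -c "
from h import *
delta(tw(0,0,225),TA)
im=vision.capture('scene'); crop('scene',im,265,80,375,210,6,'pics/n.png')
im=vision.capture('top'); crop('top',im,95,135,205,255,5,'pics/n2.png')"
```

```text
clock 19.15 eef [520.8 185.1 228.5] rot [ 3.141  0.    -0.184] j [ 0.13  0.36  1.37 -0.    1.41  1.88] gap 14.8 F [ 0.2 -0.6 -5.1]
delta [-0.011 -0.018  0.035] turn 0.0002
```

View pics/n.png

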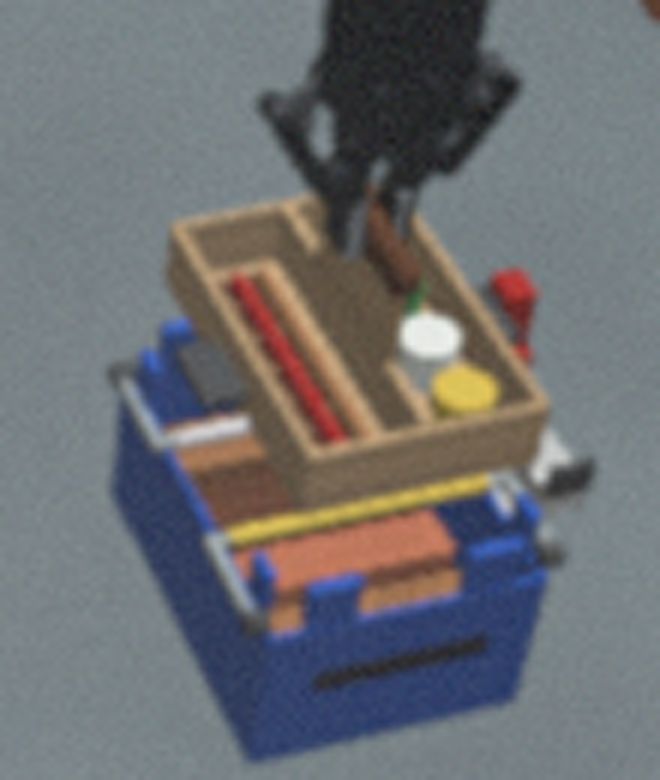

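View pics/n2.png

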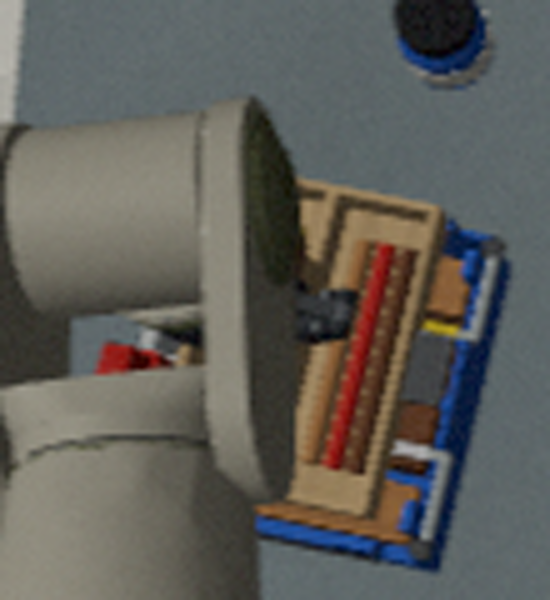

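```bash
cat > cf.py <<'E'
from h import *
def cfit(obs,p0):
    def mod(p):
        x,y,z,a=p;c,q=np.cos(a),np.sin(a);R=np.array([[c,-q,0],[q,c,0],[0,0,1]])
        return np.array([proj(n,R@np.array(P)+[x,y,z])[0]-uv for n,uv,P in obs])
    f=least_squares(lambda p:mod(p).ravel(),p0,loss="soft_l1",x_scale=[10,10,10,.1])
    c,s=np.cos(TA),np.sin(TA);d=f.x[:2]-[TX,TY]
    print("caddy",np.round(f.x,3),"tote frame",np.round([c*d[0]+s*d[1],-s*d[0]+c*d[1]],1),"dyaw",round(f.x[3]-TA,3));print(np.round(mod(f.x),1).tolist())
E
python3 -c "
from cf import *
s=lambda u,v:((u+.5)/6-.5+265,(v+.5)/6-.5+80); t=lambda u,v:((u+.5)/5-.5+95,(v+.5)/5-.5+135)
cfit([('scene',s(173,228),(-95,-65,40)),('scene',s(316,455),(95,-65,40)),('scene',s(549,402),(95,65,40)),('scene',s(313,506),(95,-65,0)),('scene',s(541,452),(95,65,0)),('top',t(444,206),(95,-65,40)),('top',t(368,518),(-95,-65,40))],[520,187,175,TA])
"
```

```text
caddy [ 5.19328e+02  1.86022e+02  1.74831e+02 -1.54000e-01] tote frame [-0.5 -1.2] dyaw 0.031
[[-1.4, -0.8], [-0.0, 0.1], [0.6, -0.6], [-1.2, 1.3], [-0.6, 0.8], [-2.4, -0.3], [-0.5, -0.4]]
```

Call:
play_rows([
  [[-0.005, -0.015, 0.05, 0, 1], [-0.005, -0.015, 0.12, 0, 1], [-0.005, -0.015, 0.2, 0, 1], [-0.005, -0.015, 0.28, 0, 1], [-0.005, -0.015, 0.33, 0, 1], [-0.005, -0.015, 0.36, 0, 1], [-0.005, -0.015, 0.39, 0, 1], [-0.005, -0.015, 0.42, 0, 1], [-0.005, -0.015, 0.45, 0, 1], [-0.005, -0.015, 0.48, 0, 1], [-0.005, -0.015, 0.51, 0, 1]],
])

```text
clock: 20.35
eef_pos: [520.6, 187.4, 177.4]
tool_rot: [-3.142, -0.0, -0.183]
force: [0.1, -0.1, -4.1]
finger_gap: 15.0
```

```bash
python3 -c "
from h import *
delta(tw(0,0,164),TA)
im=vision.capture('scene'); crop('scene',im,265,80,375,210,6,'pics/o.png')"
```

```text
clock 20.35 eef [520.6 187.4 177.4] rot [-3.142 -0.    -0.183] j [0.13 0.4  1.45 0.   1.29 1.89] gap 15.0 F [ 0.1 -0.1 -4.1]
delta [-0.005  0.005  0.134] turn 0.0003
```

View pics/o.png

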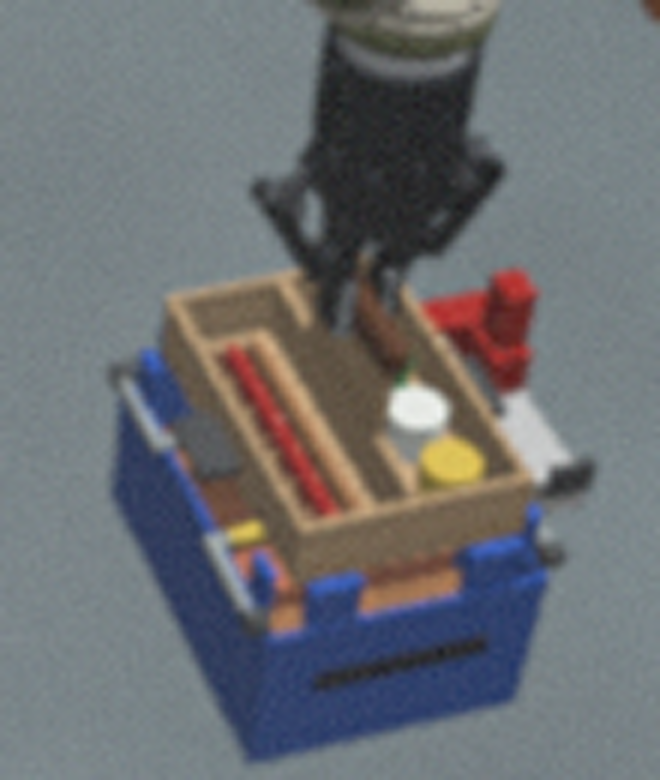

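No contact so far and aligned; keep lowering slowly.

Call:
play_rows([
  [[0, 0, 0.03, 0, 1], [0, 0, 0.05, 0, 1], [0, 0, 0.07, 0, 1], [0, 0, 0.09, 0, 1], [0, 0, 0.1, 0, 1], [0, 0, 0.1, 0, 1]],
])

```text
clock: 21.0
eef_pos: [520.5, 187.4, 167.4]
tool_rot: [3.142, 0.0, -0.183]
force: [-0.0, -0.5, -3.7]
finger_gap: 15.0
```

Call:
play_rows([
  [[0, 0, 0.01, 0, 1], [0, 0, 0.02, 0, 1], [0, 0, 0.03, 0, 1], [0, 0, 0.03, 0, 1]],
])

```text
clock: 21.4
eef_pos: [520.6, 187.4, 164.5]
tool_rot: [3.142, 0.0, -0.183]
force: [-0.0, 0.2, -4.5]
finger_gap: 15.3
```

```bash
python3 -c "
from h import *
delta(tw(0,0,164),TA)
im=vision.capture('scene'); crop('scene',im,265,80,375,210,6,'pics/p.png')"
```

```text
clock 21.4 eef [520.6 187.4 164.5] rot [ 3.142  0.    -0.183] j [0.13 0.41 1.47 0.   1.26 1.89] gap 15.3 F [-0.   0.2 -4.5]
delta [-0.004  0.005  0.005] turn 0.0003
```

View pics/p.png

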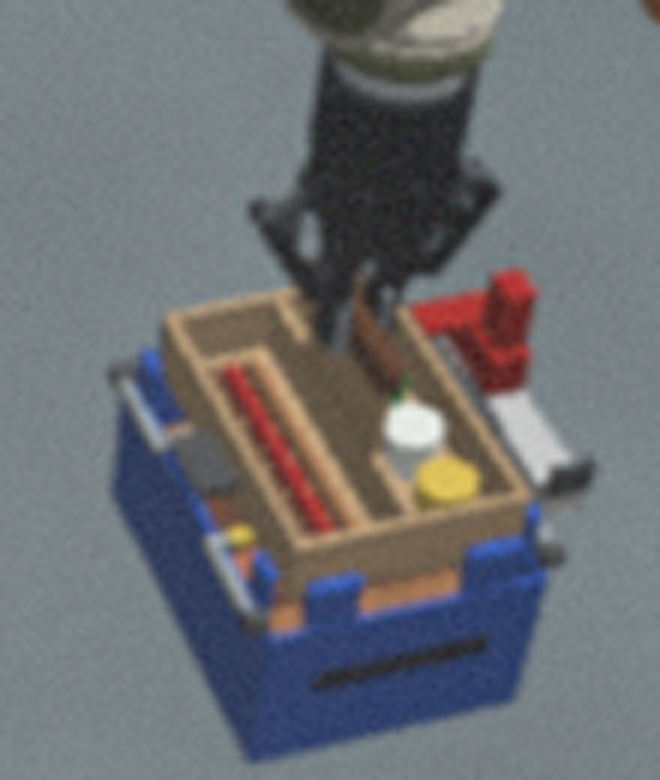

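Still carrying full weight; continue 1 mm at a time until the force changes.

Call:
play_rows([
  [[0, 0, 0.01, 0, 1], [0, 0, 0.015, 0, 1], [0, 0, 0.015, 0, 1]],
])

```text
clock: 21.75
eef_pos: [520.8, 187.6, 164.0]
tool_rot: [-3.141, -0.001, -0.183]
force: [-2.5, 0.4, 4.6]
finger_gap: 14.8
```

Call:
play_rows([
  [[0, 0, 0.01, 0, 1], [0, 0, 0.015, 0, 1], [0, 0, 0.015, 0, 1]],
])

```text
clock: 22.05
eef_pos: [521.0, 187.6, 163.9]
tool_rot: [-3.141, -0.003, -0.183]
force: [-6.2, -0.1, 15.7]
finger_gap: 14.9
```

Call:
play_rows([
  [[0, 0, -0.012, 0, 1], [0, 0, -0.012, 0, 0.6], [0, 0, -0.012, 0, 0.3], [0, 0, -0.012, 0, 0], [0, 0, -0.012, 0, -0.2], [0, 0, -0.012, 0, -0.2], [0, 0, -0.012, 0, -0.2]],
])

```text
clock: 22.75
eef_pos: [520.6, 187.4, 162.7]
tool_rot: [3.142, 0.0, -0.183]
force: [-1.0, 0.5, 0.5]
finger_gap: 51.0
```

Call:
play_rows([
  [[0, 0, -0.2, 0, -0.2], [0, 0, -0.5, 0, -0.2], [0, 0, -0.9, 0, -0.2], [0, 0, -1, 0, -0.2]],
])

```text
clock: 23.15
eef_pos: [521.7, 187.6, 267.1]
tool_rot: [-3.139, -0.007, -0.183]
force: [-0.4, 0.1, 0.0]
finger_gap: 51.0
```

```bash
python3 -c "
from h import *
delta(tw(-32,112,300),TA)
im=vision.capture('scene'); crop('scene',im,265,80,375,210,6,'pics/q.png')
im=vision.capture('top'); crop('top',im,95,135,205,255,5,'pics/q2.png')"
```

```text
clock 23.15 eef [521.7 187.6 267.1] rot [-3.139 -0.007 -0.183] j [ 0.13  0.34  1.3  -0.    1.5   1.89] gap 51.0 F [-0.4  0.1  0. ]
delta [-0.334 -1.112 -0.329] turn 0.0003
```

View pics/q.png

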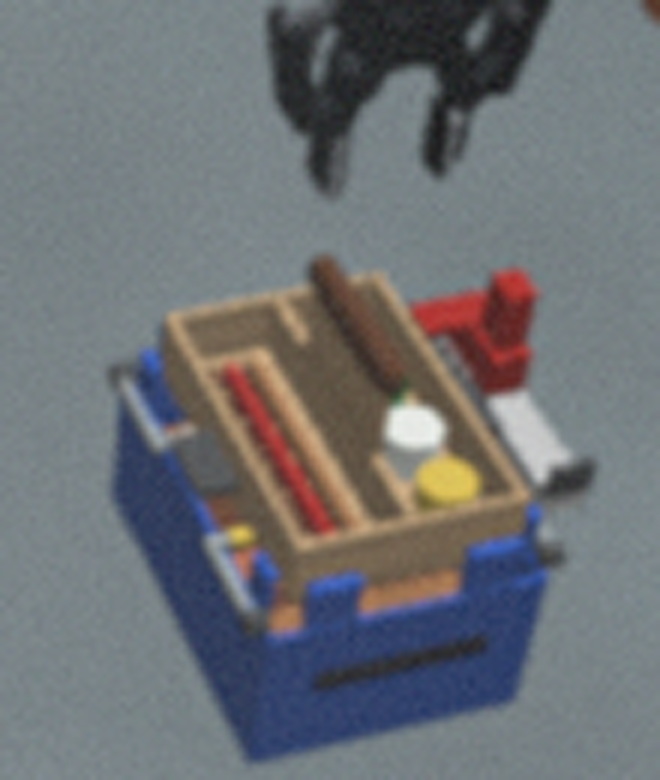

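View pics/q2.png

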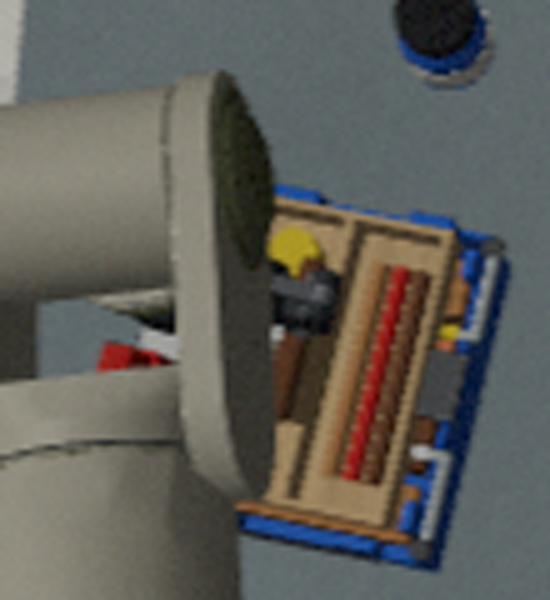

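```bash
python3 -c "
from cf import *
s=lambda u,v:((u+.5)/6-.5+265,(v+.5)/6-.5+80); t=lambda u,v:((u+.5)/5-.5+95,(v+.5)/5-.5+135)
cfit([('scene',s(165,315),(-95,-65,40)),('scene',s(298,550),(95,-65,40)),('scene',s(533,493),(95,65,40)),('scene',s(381,275),(-95,65,40)),('top',t(459,232),(95,-65,40)),('top',t(386,525),(-95,-65,40))],[520,187,111,TA])
"
```

```text
caddy [ 5.22536e+02  1.85915e+02  1.11202e+02 -1.88000e-01] tote frame [ 2.7 -0.7] dyaw -0.003
[[-0.4, 0.0], [-0.3, -0.0], [-0.7, 0.9], [-0.5, -0.4], [-1.1, -0.6], [-1.0, -0.4]]
```

Call:
play_rows([
  [[-0.1, -0.3, 0, 0, -0.2], [-0.2, -0.6, 0, 0, -0.2], [-0.33, -1, 0, 0, -0.2], [-0.33, -1, 0, 0, -0.2]],
])

```text
clock: 23.65
eef_pos: [504.7, 295.3, 260.5]
tool_rot: [3.141, 0.003, -0.179]
force: [0.1, 0.0, 0.7]
finger_gap: 51.2
```

```bash
python3 -c "
from h import *
delta(tw(-32,112,200),TA)"
```

```text
clock 23.65 eef [504.7 295.3 260.5] rot [ 3.141e+00  3.000e-03 -1.790e-01] j [0.33 0.42 1.2  0.   1.52 2.08] gap 51.2 F [0.1 0.  0.7]
delta [ 0.03  -0.084  0.605] turn 0.0009
```

Call:
play_rows([
  [[0.03, -0.08, 0.2, 0, -0.2], [0.03, -0.08, 0.45, 0, -0.2], [0.03, -0.08, 0.6, 0, -0.2], [0.03, -0.08, 0.6, 0, -0.2], [0.03, -0.08, 0.6, 0, -0.2]],
])

```text
clock: 24.15
eef_pos: [510.7, 298.7, 202.4]
tool_rot: [3.141, 0.001, -0.184]
force: [-0.0, 1.3, 0.7]
finger_gap: 51.6
```

```bash
python3 -c "
from h import *
delta(tw(-32,112,133),TA)
im=vision.capture('scene'); crop('scene',im,305,80,375,170,8,'pics/r.png')"
```

```text
clock 24.15 eef [510.7 298.7 202.4] rot [ 3.141e+00  1.000e-03 -1.840e-01] j [ 0.33  0.46  1.29 -0.    1.39  2.09] gap 51.6 F [-0.   1.3  0.7]
delta [-0.023 -0.04   0.694] turn 0.0002
```

View pics/r.png

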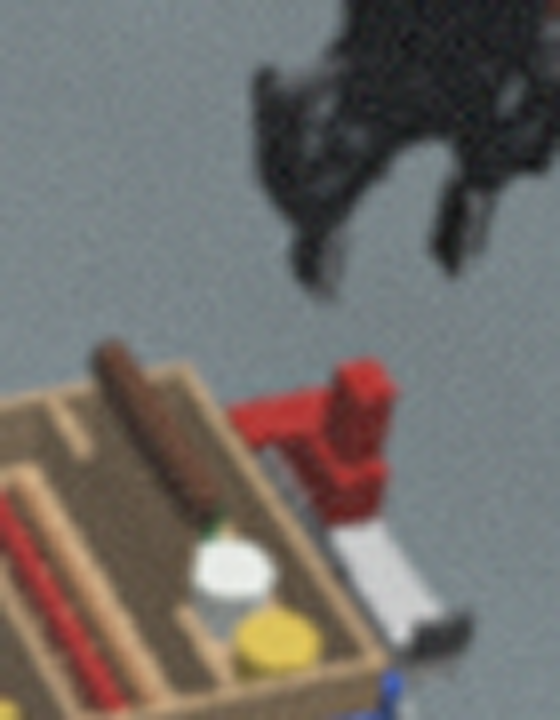

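Call:
play_rows([
  [[-0.02, -0.04, 0.2, 0, -0.2], [-0.02, -0.04, 0.4, 0, -0.2], [-0.02, -0.04, 0.55, 0, -0.2], [-0.02, -0.04, 0.65, 0, -0.2], [-0.02, -0.04, 0.7, 0, -0.2], [-0.02, -0.04, 0.7, 0, -0.2]],
])

```text
clock: 24.8
eef_pos: [509.7, 303.3, 132.9]
tool_rot: [3.142, -0.0, -0.183]
force: [0.3, 0.2, -0.3]
finger_gap: 51.1
```

```bash
python3 -c "
from h import *
delta(tw(-32,112,133),TA)
im=vision.capture('scene'); crop('scene',im,305,80,375,170,8,'pics/s.png')"
```

```text
clock 24.8 eef [509.7 303.3 132.9] rot [ 3.142 -0.    -0.183] j [ 0.34  0.52  1.38 -0.    1.24  2.09] gap 51.1 F [ 0.3  0.2 -0.3]
delta [-0.004  0.004 -0.001] turn 0.0002
```

View pics/s.png

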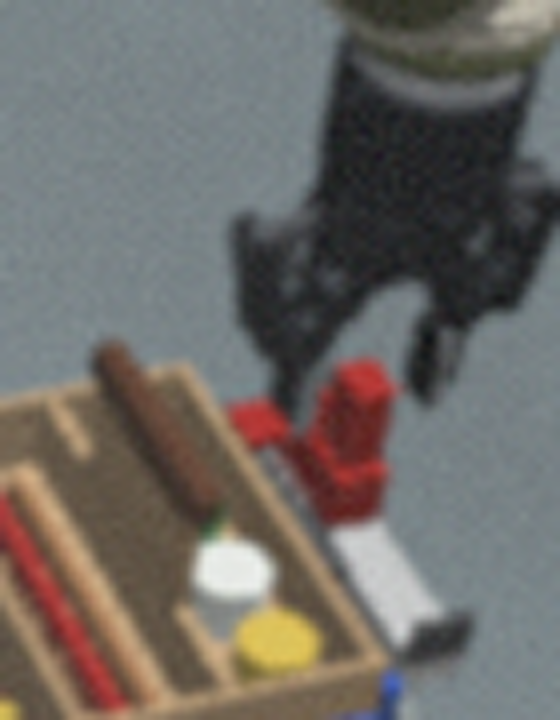

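Call:
play_rows([
  [[0, 0, 0, 0, 0.2], [0, 0, 0, 0, 0.5], [0, 0, 0, 0, 0.8], [0, 0, 0, 0, 1], [0, 0, 0, 0, 1], [0, 0, 0, 0, 1]],
], squeeze=30)

```text
clock: 25.45
eef_pos: [509.9, 303.6, 133.5]
tool_rot: [-3.141, -0.001, -0.183]
force: [-0.2, 0.4, 6.2]
finger_gap: 19.7
```

Call:
play_rows([
  [[0.03, 0, -0.02, 0, 1], [0.1, 0, -0.02, 0, 1], [0.18, 0, -0.02, 0, 1], [0.26, 0, -0.02, 0, 1], [0.34, 0, -0.02, 0, 1], [0.42, 0, -0.02, 0, 1], [0.5, 0, -0.02, 0, 1], [0.55, 0, -0.02, 0, 1], [0.55, 0, -0.02, 0, 1]],
])

```text
clock: 26.35
eef_pos: [564.3, 293.0, 133.8]
tool_rot: [3.141, 0.0, -0.184]
force: [2.5, 5.4, -20.8]
finger_gap: 19.3
```

```bash
python3 -c "
from h import *
delta(tw(30,112,135),TA)
im=vision.capture('scene'); crop('scene',im,285,80,375,180,8,'pics/t.png')"
```

```text
clock 26.35 eef [564.3 293.  133.8] rot [ 3.141  0.    -0.184] j [ 0.3   0.61  1.23 -0.    1.3   2.05] gap 19.3 F [  2.5   5.4 -20.8]
delta [ 0.06   0.003 -0.012] turn 0.0002
```

View pics/t.png

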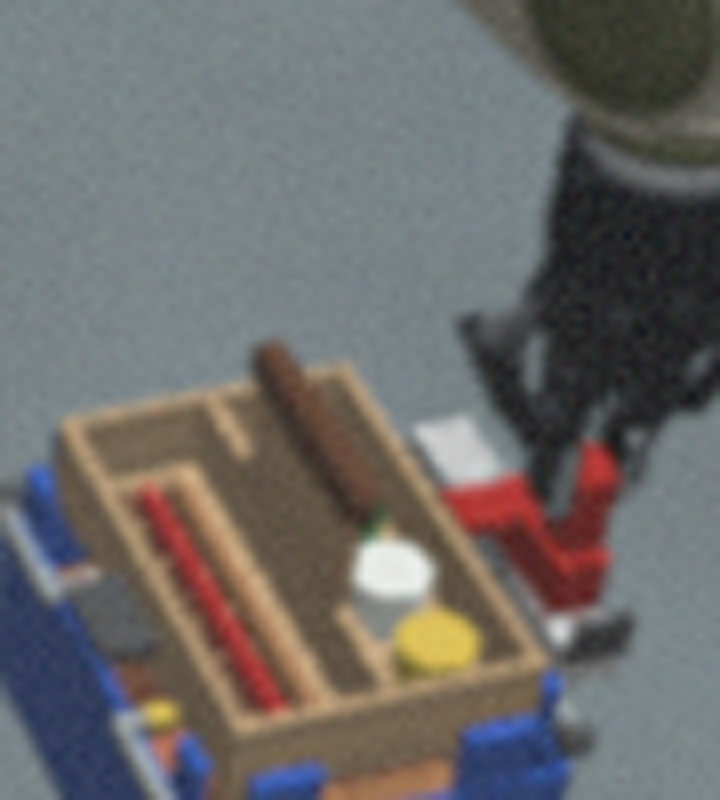

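Call:
play_rows([
  [[0.04, 0, 0.02, 0, 1], [0.1, 0, 0.02, 0, 1], [0.15, 0, 0.02, 0, 1], [0.18, 0, 0.02, 0, 1], [0.18, 0, 0.02, 0, 1]],
])

```text
clock: 26.9
eef_pos: [582.2, 289.8, 133.6]
tool_rot: [-3.141, -0.002, -0.184]
force: [-0.4, -0.3, -4.7]
finger_gap: 19.4
```

```bash
python3 -c "
from h import *
delta(tw(30,112,133),TA)
im=vision.capture('scene'); crop('scene',im,285,80,375,180,8,'pics/u.png')"
```

```text
clock 26.9 eef [582.2 289.8 133.6] rot [-3.141e+00 -2.000e-03 -1.840e-01] j [ 0.28  0.64  1.17 -0.    1.32  2.04] gap 19.4 F [-0.4 -0.3 -4.7]
delta [-0.122  0.004  0.006] turn 0.0002
```

View pics/u.png

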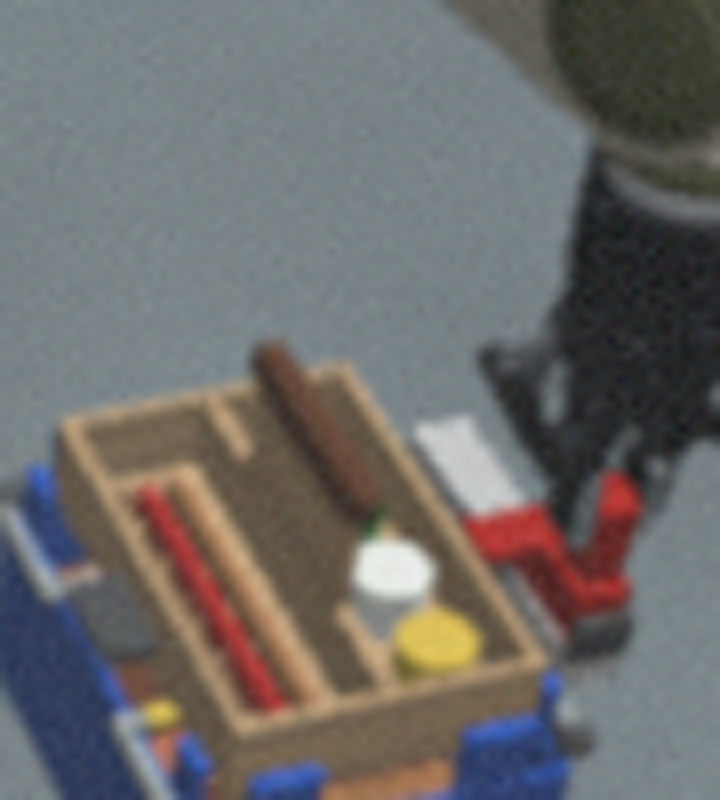

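Call:
play_rows([
  [[0.02, 0, 0, 0, 1], [0.04, 0, 0, 0, 1], [0.04, 0, 0, 0, 1]],
])

```text
clock: 27.25
eef_pos: [582.3, 289.8, 133.5]
tool_rot: [3.14, 0.007, -0.182]
force: [-20.4, -0.9, 4.1]
finger_gap: 19.3
```

Call:
play_rows([
  [[0.02, 0, 0, 0, 1], [0.04, 0, 0, 0, 1], [0.04, 0, 0, 0, 1]],
])

```text
clock: 27.55
eef_pos: [583.3, 289.5, 133.2]
tool_rot: [3.138, 0.014, -0.181]
force: [-35.2, -2.7, 8.6]
finger_gap: 19.5
```

Call:
play_rows([
  [[-0.05, 0, 0, 0, 1], [-0.06, 0, 0, 0, 0.6], [-0.06, 0, 0, 0, 0.2], [-0.06, 0, 0, 0, -0.2], [-0.06, 0, 0, 0, -0.2], [-0.06, 0, 0, 0, -0.2], [-0.06, 0, -0.3, 0, -0.2], [-0.06, 0, -0.6, 0, -0.2], [-0.06, 0, -1, 0, -0.2]],
])

```text
clock: 28.45
eef_pos: [582.9, 289.5, 232.9]
tool_rot: [3.141, 0.002, -0.183]
force: [0.8, 0.4, -0.1]
finger_gap: 51.1
```

Call:
play_rows([
  [[0, -0.3, -0.2, 0, -0.2], [0, -0.6, -0.5, 0, -0.2], [0, -1, -0.5, 0, -0.2], [-0.3, -1, -0.5, 0, -0.2]],
])

```text
clock: 28.85
eef_pos: [577.5, 397.7, 275.2]
tool_rot: [3.141, 0.002, -0.183]
force: [-0.1, 0.2, -3.0]
finger_gap: 51.4
```

Call:
play_rows([
  [[-0.3, -0.3, 0, 0, -0.2], [-0.6, -0.6, 0, 0, -0.2], [-1, -0.8, 0, 0, -0.2], [-1, -0.8, 0, 0, -0.2]],
])

```text
clock: 29.25
eef_pos: [484.2, 494.1, 283.5]
tool_rot: [-3.14, 0.0, -0.177]
force: [1.4, 0.9, -0.0]
finger_gap: 51.2
```

```bash
python3 -c "
from h import *
delta(tw(30,112,133),TA)
im=vision.capture('scene'); crop('scene',im,265,80,375,210,6,'pics/v.png')
for q in ('print_block_mid','ink_jar_mid','tape_roll_mid'):
  e=vision.masks_of('scene',q)[0]; print(q,e['p'],cen(e['mask']))
im=vision.capture('top'); crop('top',im,85,135,205,255,5,'pics/v2.png')"
```

```text
clock 29.25 eef [484.2 494.1 283.5] rot [-3.14   0.    -0.177] j [0.63 0.7  0.7  0.   1.74 2.37] gap 51.2 F [ 1.4  0.9 -0. ]
delta [1.203 1.842 1.505] turn 0.0012
print_block_mid 0.62 [255.12625096 281.38029253]
ink_jar_mid 0.94 [350.63066202 229.37630662]
tape_roll_mid 0.74 [109.8234127 224.5734127]
```

View pics/v.png

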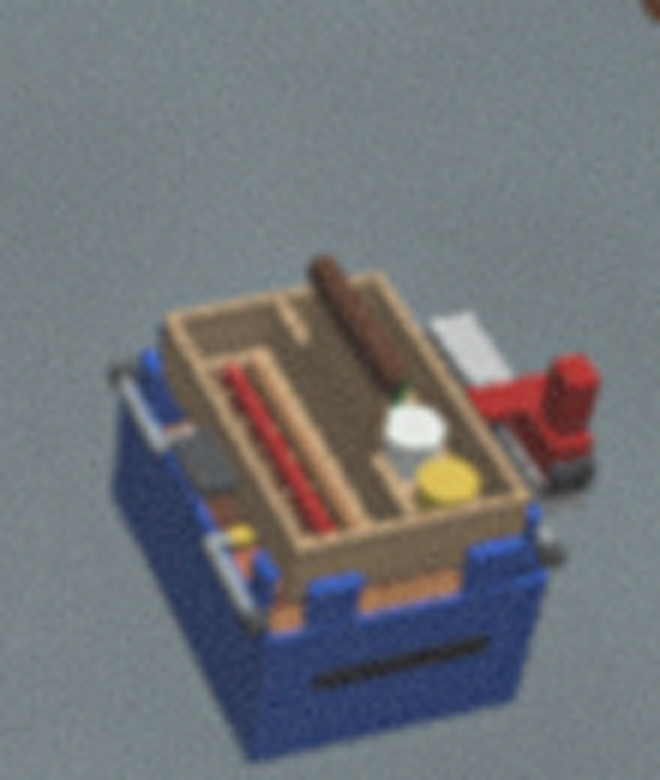

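View pics/v2.png

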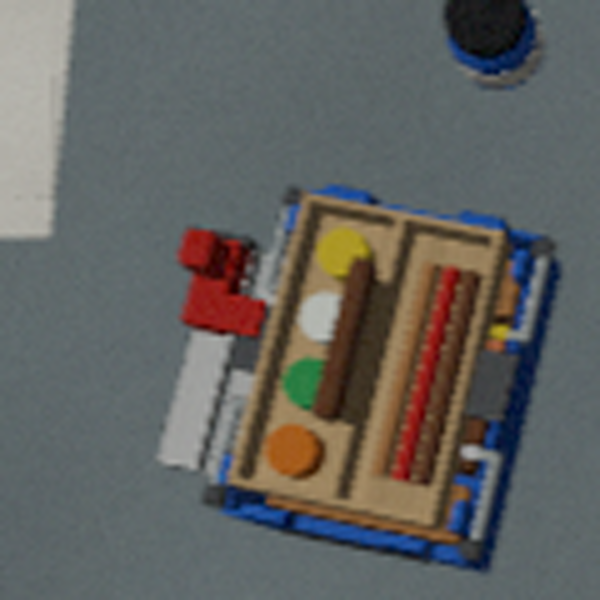

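```bash
python3 -c "
from cf import *
c,s=np.cos(TA),np.sin(TA)
loc=lambda P:np.round([c*(P[0]-TX)+s*(P[1]-TY),-s*(P[0]-TX)+c*(P[1]-TY),P[2]],1)
S8=lambda u,v:((u+.5)/8-.5+275,(v+.5)/8-.5+120); T5=lambda u,v:((u+.5)/5-.5+105,(v+.5)/5-.5+145)
S6=lambda u,v:((u+.5)/6-.5+265,(v+.5)/6-.5+80); T2=lambda u,v:((u+.5)/5-.5+85,(v+.5)/5-.5+135)
for a,b in ((S8(605,52),T5(66,314)),(S6(573,365),T2(197,250))):
  P,e=tri(a,b); print('tri',loc(P),e, loc(atz('scene',a,182)),loc(atz('top',b,182)))
# red mask centroid in both
im=[np.load('pics/scene.npy'),vision.capture('scene')]; tm=[np.load('pics/top.npy'),vision.capture('top')]
for n,I,bx in (('scene',im,(320,115,375,175)),('top',tm,(100,160,140,235))):
  for k in I:
    r=k[bx[1]:bx[3],bx[0]:bx[2]].astype(int); m=(r[...,0]>100)&(r[...,1]<60)&(r[...,2]<60); uv=cen(m)+[bx[0],bx[1]]; print(n,m.sum(),uv,loc(atz(n,uv,150)))
cfit([('scene',S6(165,315),(-95,-65,40)),('scene',S6(298,550),(95,-65,40)),('scene',S6(533,493),(95,65,40)),('scene',S6(381,275),(-95,65,40)),('top',T2(506,234),(95,-65,40)),('top',T2(435,525),(-95,-65,40)),('top',T2(303,193),(95,65,40)),('top',T2(232,485),(-95,65,40))],[520,187,111,TA])
"
```

```text
tri [-31.6 110.8 182.6] 3.460740200510738 [-32.4 113.2 182. ] [-32.1 109.3 182. ]
tri [ 40.9 110.6 182.1] 1.9023036170559802 [ 40.7 111.7 182. ] [ 40.6 109.6 182. ]
scene 115 [345.86086957 134.11304348] [-32.6 103.9 150. ]
scene 111 [355.72972973 148.01801802] [ 38.7 104.3 150. ]
top 183 [122.01639344 215.56284153] [-51.2 101.4 150. ]
top 181 [128.13259669 192.90607735] [ 22.4 101.6 150. ]
caddy [ 5.21265e+02  1.86353e+02  1.09850e+02 -1.79000e-01] tote frame [ 1.3 -0.5] dyaw 0.006
[[-0.7, 0.2], [-0.2, 0.0], [-0.7, 0.7], [-0.9, -0.4], [-0.8, -0.7], [-0.6, -0.1], [0.1, -0.1], [-0.9, -0.2]]
```

```bash
python3 -c "
from bench import job
print(job.sign_off())"
```

```text
the job is handed in; nothing more can be done
None
```

I swung the yellow bail in to its stop, set the caddy down on both bars between the guides and let go. I then pushed the red lock home, backed the arm clear and handed the job in at about 29 s. No verdict was reported.

**Last checks**
- **Caddy:** it sits about 1 mm along and 0.5 mm across from the seat centre. It is turned about 0.006 rad from the tote, with its underside about 110–111 mm up. I didn't fit tilt on its own, but it looks level in the pictures.
- **Bails:** the yellow bar met a firm stop at 31 N, and the pictures put it at about 3.1 rad. The white bar stayed in.
- **Lock:** I moved the grip about 73.7 mm, until a hard stop resisted at 35 N. From the pictures the travel is 71–74 mm, plus the unknown start offset of 0 to 12 mm, so the margin over 71 mm is small by image alone.
- **Bystanders:** the block and jar are within 0.2 px of where they started in the picture, and the tape roll within 1 px.

**What disagreed:** my first pinch at the yellow bar closed on nothing, because in the pictures the fingertips sat about 20–25 mm above the reported TCP. I corrected for that, and the second pinch and both later grasps held.

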